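# Put the sample cups away in the dry cabinet

## Task

The clean steel sample cups standing about on the bench belong in the clear dry cabinet. Open its door wide, well past square, pull its tray right out, nest every loose cup upright and fully seated, one in another, on the cup that already stands in the tray so that they make a single stack, then slide the tray fully home and close the door. Do not knock over or shift the other things on the bench.

Things in the scene. Friction and masses are not known exactly. Their poses are not given: they have to be found in the camera images.
- drycab: clear acrylic dry (desiccator) cabinet with white edges on a white base, fixed to the bench; 240 deep (x), 250 wide (y), 262 high. Origin: centre of its underside; its door side faces its own -x, z up. Roof's front edge 120 mm in front of the origin, closed door's outer face 133 mm; roof's underside 254 mm above the bench
- door (a joint): angle of the door (246 wide, 254 high, 12 thick) about its upright hinge at the cabinet's left front edge (own +y side): 0 closed, growing to 2.1 rad as it swings out. Turns easily (under 1 N at the handle), stays where left. The tray clears it only when it stands open past square, beyond 1.5 rad
- door_handle (a point): grip point on the door's handle, a round upright steel bar 11 mm thick, 35 mm off the door's outer face, 210 mm from the hinge line. The point is on the bar's axis 242 mm above the bench; the bar runs from 20 mm above to 104 mm below it, its two posts join the door 33 and 88 mm below it. Own axes turn with the door: x inward square to it, y to the hinge, z up
- door_hinge (a point): point on the upright hinge line of the door, at half the door's height
- tray (a joint): how far the tray is pulled out along the cabinet's own -x: 0 fully home, 0.18 m fully out at its stop. Friction about 2 N
- tray_grip (a point): pinch point on the tray's black front tab, 14 wide (y), 16 deep (x), reaching from 50 to 100 mm above the bench; the point is on its centre line 12 mm under its top. Axes as the cabinet's. With the tray home it lies 12 mm behind the roof's front edge: reach it with the gripper leaning out to the robot, some 40 degrees off vertical
- tray_floor (a point): centre of the tray's flat floor (perforated steel, 200 deep, 216 wide, edge lips 6 mm high), 55 mm above the bench. Two tapered locating rings, 59 mm across, 18 high, that hold a cup's foot with 1 mm play stand on it, centres at x -50, y +55 and -55 mm. Axes as the cabinet's; it moves with the tray
- cup_base: steel cup already in one of the tray's rings. All cups alike: round, 56 mm high; cone 44 mm across at the foot to 54 mm at 26 mm height, there a shoulder, then a straight band 64 mm across (wall 3, inside 30 deep) up to the rim. A nested cup's shoulder rests on the rim below, its origin 30 mm above the other's, 2 mm play, all its band free for fingers. 70 to 150 g. Origin: centre of foot, z up
- cup_1: loose stainless sample cup, one of the identical set like cup_base, standing mouth up on the bench (None if absent in this run). Origin: centre of its underside, z up. Sizes as for cup_base
- cup_2: loose stainless sample cup, one of the identical set like cup_base, standing mouth up on the bench (None if absent in this run). Origin: centre of its underside, z up. Sizes as for cup_base
- cup_3: loose stainless sample cup, one of the identical set like cup_base, standing mouth up on the bench (None if absent in this run). Origin: centre of its underside, z up. Sizes as for cup_base
- cup_4: loose stainless sample cup, one of the identical set like cup_base, standing mouth up on the bench (None if absent in this run). Origin: centre of its underside, z up. Sizes as for cup_base
- gel_jar: bystander in the tray's other ring: orange jar with white cap, 50 mm across, 74 high; it stays there. Origin centre of its underside
- wash_bottle: bystander: white squeeze wash bottle with bent spout, 74 mm across, 222 high; origin centre of its underside
- amber_bottle: bystander: brown glass bottle, 68 mm across, 150 high; origin centre of its underside
- salt_jar: bystander: white jar with blue cap, 60 mm across, 80 high; origin centre of its underside
- beaker: bystander: clear glass beaker, 68 mm across, 90 high; origin centre of its underside. Not one of the steel cups
- weight_dish: bystander: shallow aluminium dish, 68 mm across, 16 high; origin centre of its underside
- spatula: bystander: steel spoon spatula lying flat, 170 mm long along its own x; origin about the middle of its length
Mind the look-alikes: they are no part of the job. Leave any pink look-alike of the cup_1 alone. What is shaped like the cup_2 but red is not meant.

How it is judged:
By the outcome, as a careful person would: the job done as asked, in the order asked, and still so for the second after the job is handed in, with the robot touching nothing.
Of cup_1, cup_2, cup_3, cup_4 only 2 to 4 are there at a start; the rules pass over those that are not, and their reading is None.
At some moment in a run one of cup_1, cup_2, cup_3, cup_4 may be knocked a few centimetres aside while the robot is not near it.
It also fails if it takes over 208 s, if anything falls off the work surface, if the arm or the gripper's body presses on something with over 40 N, if the wrist force passes 120 N, or if a joint passes its speed limit or range.

## Robot

A 6-joint arm with a two-finger parallel gripper is mounted at the origin on the work surface. World frame = base frame: x ahead of the robot, y to its left, z up, the work surface at z = 0. Lengths are in m, angles in rad, forces in N, time in s.
With the tool pointing down it reaches from about 0.375 to 0.9 m from the base axis. Payload 3.1 kg.
Tool frame: the origin (TCP) lies between the finger pads; the fingertips stand 19 mm ahead of it and the grasp point (between the pads) is the TCP; z points along the fingers, y is the line along which they close (so a half turn about z gives the same grasp; the last joint's range is limited). The gripper opens to 87 mm and grips with 3 to 60 N. Pads are 19 mm wide; open, the fingers measure 117 mm over their backs; the gripper's body (75 mm by 190 mm) begins 51 mm behind the grasp point.
Start: joints at [-1.331, 0.527, 1.433, -0, 1.181, -0.178], TCP at [0.254, -0.571, 0.242] pointing down, gripper open.
Joint ranges: [-3.08, 3.08], [-0.75, 2.2], [0.22, 2.44], [-1.43, 4.57], [0, 2.65], [-2.85, 2.85]. Speed limits (rad/s): [2.79, 2.79, 3.14, 3.14, 3.14, 3.14].

## Interface

Orientations are given as a unit quaternion [x, y, z, w].
In Python, from rig import telemetry, viewer, hand_in gives the robot as it stands. The module is installed in compiled form; this text tells all that it offers.
- The arm moves only by the shell command python3 -m creep 'ROWS' [FORCE]. ROWS is JSON, a list of rows, each an object with "translation": the shift along the tool's x, y, z in mm, a list of three; "roll": the turn about the tool's z in degrees; "gripper": the finger opening in mm, from 0 to 87. In form: [{"translation": [tx, ty, tz], "roll": roll, "gripper": gripper}, ...]. A call has 1 to 5 rows; each row is the pose to reach, as a shift and turn from the pose commanded when the call began, along the tool's axes at that moment; what a row does not reach only later rows make up. A row lasts 1/12 s, in which the tool goes at most 41.7 mm and 7.16 degrees, less where a joint would pass 70% of its speed; a pose out of reach is approached as far as the arm can. A call with a gripper value outside its range is refused whole. The fingers move at their own pace and stop on an object; FORCE is the grip in N (left out, the last holds). Time passes only in rows, so rows that repeat a pose let the fingers close. It gives the time, the measured TCP pose, the force, the opening and the grip force at its end, in the units of the state.
- telemetry.get_obs(): the state, without advancing time (a new reading comes with each control period).
- viewer.camera(name): name is "side" or "top" or "wrist"; returns the picture (420x560x3 uint8, blue, green, red); there is no depth.
- viewer.camera_info(name): a dict with "intrinsics" (3x3 intrinsics, pixels), "rvec" (rotation vector, rad) and "tvec" (3), from world to camera coordinates, as OpenCV has them; the wrist camera has in their place "hand_eye" (4x4, takes a point from camera to tool coordinates, whose origin is the TCP and whose axes are the flange's). Camera axes: x right, y down, z forward; pixel columns grow to the right and rows downward; lengths in m; the calibration is good to about 2 mm. The wrist camera is an equidistant fisheye: a pixel r from the principal point sees the ray r / f radians off the axis. A picture is of the moment at which its call begins: read the wrist's pose just before it. camera_info takes no time and is no camera call.
- hand_in(): hands the job in; it is judged then, once.
Trained networks look in the newest picture that a camera, given by its name, has taken for a name from the list of things; names that differ only in an ending like _2 or _b are one class to them, and where a whole thing is asked for, a point or a joint stands for the part that bears it (a point fixed in the world has none). Each returns a list of dicts, best first, with "p" (0 to 1); they miss things now and then, are a little off and sometimes report something else, mostly with a low value. They report only what shows in the picture. A call takes as long as a camera call. They do not tell look-alikes from the thing itself.
- viewer.recognise(camera, thing): "bbox" ([left, top, width, height] in pixels, round what is visible of it).
The state is a dict: "time": time; "q": joint angles; "joint_velocities": joint speeds; "joint_torque": joint torques, N m; "position": TCP position; "tool_rot": TCP orientation; "ft_force": force on the tool from outside, world axes, zero at the start; "moment": the same for the moment, N m; "grip_width": finger opening in m; "grip_force": force on a finger pad.
Only numpy, scipy, OpenCV 4.12 (cv2) and the standard library are available. Lean on these libraries where they do the work, as an engineer would, in place of code of your own. Each camera call takes 0.05 s, during which the arm holds its last target. There are 200 camera calls.

## Working session

There is one attempt and no reset: what is moved stays moved. The work goes in short steps, Python scripts to look and compute and a shell command to move; the robot and the scene stay as the last step left them, time stands still between calls to the robot, and variables do not carry over. Pictures are saved under pics/ and viewed, at most 14 in all, crops included, and the job is handed in when it is done.

```bash
mkdir -p pics; ls; cat > h.py <<'E'
import numpy as np, cv2
from scipy.spatial.transform import Rotation as R
from rig import telemetry, viewer
def shot(n,f=None):
    im=viewer.camera(n)
    if f: cv2.imwrite('pics/'+f,im)
    return im
def ray(cam,u,v):
    i=viewer.camera_info(cam);K=np.array(i['intrinsics'],float)
    Rm=cv2.Rodrigues(np.array(i['rvec'],float))[0];t=np.array(i['tvec'],float).ravel()
    d=Rm.T@np.linalg.inv(K)@[u,v,1.];return -Rm.T@t,d
def onz(cam,u,v,z):
    c,d=ray(cam,u,v);return c+d*(z-c[2])/d[2]
def proj(cam,P):
    i=viewer.camera_info(cam)
    return cv2.projectPoints(np.array(P,float).reshape(-1,1,3),np.array(i['rvec'],float),np.array(i['tvec'],float),np.array(i['intrinsics'],float),None)[0][:,0]
E
python3 - <<'E'
from h import *
o=telemetry.get_obs();print({k:np.round(v,4) for k,v in o.items()})
a=shot('top','t0.png');b=shot('side','s0.png')
for c in('top','side'):
    p,d=ray(c,280,210);print(c,p,d)
for n in ['drycab','door','door_handle','tray_grip','cup_1','cup_base','gel_jar','wash_bottle','amber_bottle','salt_jar','beaker','weight_dish','spatula']:
    for c in('top','side'):
        print(n,c,[(np.round(r['bbox']).astype(int).tolist(),round(r['p'],2)) for r in viewer.recognise(c,n)])
E
```

```text
pics
{'time': np.float64(0.0), 'q': array([-1.3305,  0.5284,  1.4339, -0.    ,  1.1813, -0.1785]), 'joint_velocities': array([ 0.0008,  0.0001, -0.0005,  0.0008,  0.0002, -0.001 ]), 'joint_torque': array([ 9.00000e-04, -4.40039e+01, -1.76591e+01,  6.33000e-02,
        5.83000e-02, -2.00000e-04]), 'position': array([ 0.254 , -0.5703,  0.2406]), 'tool_rot': array([ 0.9782,  0.2079, -0.    , -0.0011]), 'ft_force': array([-0.286 , -0.4967,  0.0094]), 'moment': array([-0.0328,  0.0512,  0.0003]), 'grip_force': np.float64(0.0), 'grip_width': np.float64(0.087)}
top [ 0.47326694 -0.09169256  1.42026531] [ 0.05495919  0.01100271 -0.99844172]
side [ 0.11752387 -0.11968054  1.46174013] [ 0.31846605  0.03152694 -0.94745399]
drycab top [([134, 83, 111, 115], 0.58), ([295, 134, 27, 30], 0.31)]
drycab side [([143, 80, 105, 126], 0.64)]
door top [([146, 166, 99, 30], 0.82)]
door side [([144, 159, 100, 45], 0.91)]
door_handle top [([150, 170, 100, 28], 0.68)]
door_handle side [([142, 163, 102, 39], 0.98)]
tray_grip top []
tray_grip side []
cup_1 top [([352, 214, 20, 21], 0.85), ([395, 255, 20, 20], 0.8), ([289, 191, 20, 21], 0.75), ([318, 216, 22, 18], 0.62)]
cup_1 side [([294, 204, 20, 27], 0.93), ([419, 282, 7, 18], 0.41)]
cup_base top [([297, 136, 28, 28], 0.71)]
cup_base side []
gel_jar top []
gel_jar side [([378, 171, 30, 31], 0.38)]
wash_bottle top [([298, 139, 25, 26], 0.58)]
wash_bottle side [([302, 146, 26, 38], 0.81)]
amber_bottle top [([368, 152, 27, 29], 0.73), ([296, 135, 27, 29], 0.33)]
amber_bottle side [([380, 174, 31, 31], 0.78)]
salt_jar top [([333, 180, 18, 15], 0.74)]
salt_jar side [([341, 194, 22, 27], 0.77), ([140, 162, 104, 42], 0.65)]
beaker top [([350, 255, 25, 21], 0.73)]
beaker side []
weight_dish top [([388, 203, 22, 17], 0.9)]
weight_dish side [([411, 227, 12, 18], 0.64)]
spatula top [([282, 248, 31, 45], 0.86)]
spatula side []
```

```bash
python3 - <<'E'
import cv2,numpy as np
t=cv2.imread('pics/t0.png');s=cv2.imread('pics/s0.png')
a=cv2.resize(t[70:310,115:435],(800,600),interpolation=cv2.INTER_CUBIC)
cv2.imwrite('pics/t0c.png',a)
b=cv2.resize(s[70:310,115:435],(800,600),interpolation=cv2.INTER_CUBIC)
cv2.imwrite('pics/s0c.png',b)
E
```

```text
(no output)
```

View pics/t0c.png

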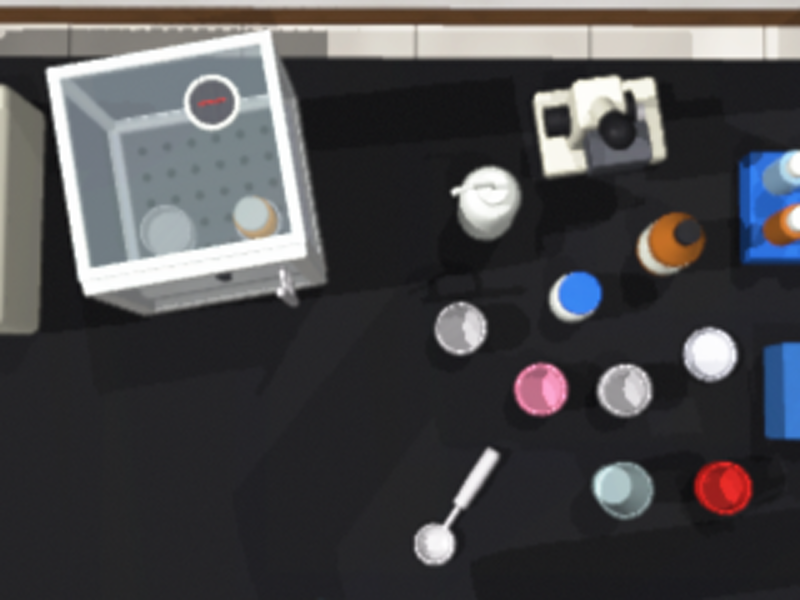

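View pics/s0c.png

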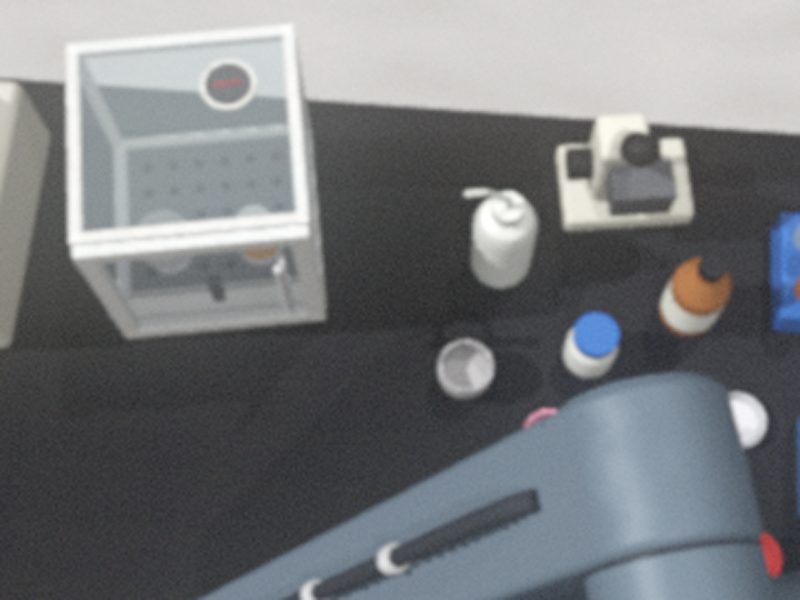

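```bash
python3 - <<'E'
from h import *
from scipy.optimize import least_squares
def px(u,v): return 115+(u+.5)/2.5-.5,70+(v+.5)/2.5-.5
print(viewer.camera_info('top')['intrinsics'])
for n,(u,v) in dict(TL=(47,70),TR=(270,32),BR=(305,245),BL=(85,293)).items(): print('top',n,np.round(onz('top',*px(u,v),.262),4))
for n,(u,v) in dict(TL=(67,46),TR=(294,26),BR=(309,222),BL=(72,244)).items(): print('side',n,np.round(onz('side',*px(u,v),.262),4))
print('base front side-view', onz('side',*px(130,335),0),onz('side',*px(325,318),0))
print('handle top', [np.round(onz('top',*px(u,v),.262),4) for u,v in [(283,271)]], [np.round(onz('side',*px(u,v),.262),4) for u,v in [(280,266)]])
for n,(u,v) in dict(c1=(460,328),c2=(625,390),pink=(541,389),red=(723,487)).items(): print(n,np.round(onz('top',*px(u,v),.056),4))
print('c1 side',onz('side',*px(466,367),.05))
for n,(u,v,z) in dict(wash=(488,188,.2),amber=(686,228,.15),salt=(579,292,.08),dish=(710,354,.016),beaker=(622,490,.05),spoon=(435,545,.01),sphand=(490,455,.01),base=(167,230,.1),gel=(255,216,.12)).items(): print(n,np.round(onz('top',*px(u,v),z),4))
E
```

```text
[[428.08478326   0.         279.67705478]
 [  0.         428.08478326 207.7810009 ]
 [  0.           0.           1.        ]]
top TL [0.8452 0.3284 0.262 ]
top TR [0.8888 0.0821 0.262 ]
top BR [0.6518 0.0401 0.262 ]
top BL [0.5977 0.2798 0.262 ]
side TL [0.8429 0.3285 0.262 ]
side TR [0.8876 0.0824 0.262 ]
side BR [0.6537 0.0405 0.262 ]
side BL [0.6093 0.2837 0.262 ]
base front side-view [0.60144133 0.27989941 0.        ] [0.64289774 0.04167168 0.        ]
handle top [array([0.6231, 0.0637, 0.262 ])] [array([0.6019, 0.065 , 0.262 ])]
c1 [ 0.5779 -0.1362  0.056 ]
c2 [ 0.5002 -0.3462  0.056 ]
pink [ 0.5007 -0.2396  0.056 ]
red [ 0.3787 -0.4691  0.056 ]
c1 side [ 0.57679949 -0.13656091  0.05      ]
wash [ 0.7287 -0.1629  0.2   ]
amber [ 0.6921 -0.4022  0.15  ]
salt [ 0.6224 -0.2846  0.08  ]
dish [ 0.549  -0.4649  0.016 ]
beaker [ 0.3735 -0.3429  0.05  ]
spoon [ 0.2972 -0.1064  0.01  ]
sphand [ 0.4147 -0.1778  0.01  ]
base [0.6947 0.2311 0.1   ]
gel [0.7093 0.1182 0.12  ]
```

```bash
python3 -m creep '[{"translation":[0,0,-20],"roll":0,"gripper":87},{"translation":[0,0,-20],"roll":0,"gripper":87}]'; sleep 0; python3 -c "
from h import *
print(R.from_quat(telemetry.get_obs()['tool_rot']).as_matrix().round(3))"
```

```text
time: 1.57
position: [0.2547, -0.5726, 0.2643]
tool_rot: [0.978, 0.208, 0.0, 0.003]
ft_force: [-0.2, -1.6, 1.1]
grip_width: 0.0868
grip_force: 0.0
[[ 0.914  0.407  0.001]
 [ 0.407 -0.914 -0.005]
 [-0.001  0.005 -1.   ]]
```

```bash
python3 -m creep '[{"translation":[0,0,-100],"roll":0,"gripper":87},{"translation":[0,0,-100],"roll":0,"gripper":87},{"translation":[0,0,-100],"roll":0,"gripper":87}]'; python3 -m creep '[{"translation":[0,400,0],"roll":0,"gripper":87},{"translation":[0,400,0],"roll":0,"gripper":87},{"translation":[0,400,0],"roll":0,"gripper":87},{"translation":[0,400,0],"roll":0,"gripper":87},{"translation":[0,400,0],"roll":0,"gripper":87}]';python3 -m creep '[{"translation":[0,400,0],"roll":0,"gripper":87},{"translation":[0,400,0],"roll":0,"gripper":87},{"translation":[0,400,0],"roll":0,"gripper":87},{"translation":[0,400,0],"roll":0,"gripper":87},{"translation":[0,400,0],"roll":0,"gripper":87}]'; python3 -m creep '[{"translation":[0,400,0],"roll":0,"gripper":87},{"translation":[0,400,0],"roll":0,"gripper":87},{"translation":[0,400,0],"roll":0,"gripper":87},{"translation":[0,400,0],"roll":0,"gripper":87},{"translation":[0,400,0],"roll":0,"gripper":87}]'; python3 -c "
from h import *
o=telemetry.get_obs();print(R.from_quat(o['tool_rot']).as_matrix().round(3),o['q'])"
```

```text
time: 1.82
position: [0.2548, -0.5731, 0.3671]
tool_rot: [0.978, 0.208, 0.0, 0.005]
ft_force: [0.4, -1.9, 0.7]
grip_width: 0.0869
grip_force: 0.0
time: 2.23
position: [0.3396, -0.7627, 0.3615]
tool_rot: [0.978, 0.208, 0.0, 0.0]
ft_force: [-0.1, -1.5, -0.1]
grip_width: 0.0868
grip_force: 0.0
time: 2.65
position: [0.3746, -0.8419, 0.3214]
tool_rot: [0.978, 0.208, 0.003, 0.014]
ft_force: [1.1, -0.0, 0.7]
grip_width: 0.0869
grip_force: 0.0
time: 3.07
position: [0.3844, -0.8638, 0.2806]
tool_rot: [0.978, 0.208, 0.006, 0.031]
ft_force: [0.6, 0.1, 0.5]
grip_width: 0.0871
grip_force: 0.0
[[ 0.914  0.406  0.026]
 [ 0.407 -0.912 -0.058]
 [-0.     0.064 -0.998]] [-1.2720165   1.05895362  0.21799032  0.0075024   1.8015034  -0.11807519]
```

```bash
python3 -m creep '[{"translation":[0,-100,-100],"roll":0,"gripper":87},{"translation":[0,-100,-100],"roll":0,"gripper":87},{"translation":[0,-100,-100],"roll":0,"gripper":87},{"translation":[0,-100,-100],"roll":0,"gripper":87},{"translation":[0,-100,-100],"roll":0,"gripper":87}]'; python3 -c "
from h import *
o=telemetry.get_obs();print(R.from_quat(o['tool_rot']).as_matrix().round(3)[:,2],o['q'])"; for i in 1 2 3 4; do python3 -m creep '[{"translation":[0,-200,-500],"roll":0,"gripper":87},{"translation":[0,-200,-500],"roll":0,"gripper":87},{"translation":[0,-200,-500],"roll":0,"gripper":87},{"translation":[0,-200,-500],"roll":0,"gripper":87},{"translation":[0,-200,-500],"roll":0,"gripper":87}]' | grep pos;  python3 -c "
from h import *
o=telemetry.get_obs();print(R.from_quat(o['tool_rot']).as_matrix().round(3)[:,2],o['q'].round(3))";done
```

```text
time: 3.48
position: [0.3413, -0.7667, 0.3833]
tool_rot: [0.977, 0.208, 0.007, 0.037]
ft_force: [0.6, -1.0, 2.1]
grip_width: 0.0871
grip_force: 0.0
[ 0.029 -0.069 -0.997] [-1.2874665   0.75648904  0.61141921  0.00836084  1.69922126 -0.13430516]
position: [0.3049, -0.6853, 0.5631]
[ 0.025 -0.057 -0.998] [-1.304  0.585  0.494  0.01   2.001 -0.148]
position: [0.2627, -0.5911, 0.7297]
[ 0.027 -0.058 -0.998] [-1.331  0.49   0.221  0.018  2.368 -0.165]
position: [0.206, -0.463, 0.8326]
[ 0.034 -0.077 -0.996] [-1.384  0.304  0.218  0.034  2.538 -0.203]
position: [0.1607, -0.3579, 0.8944]
[ 0.04  -0.119 -0.992] [-1.456  0.154  0.218  0.055  2.646 -0.253]
```

```bash
cat > st.py <<'E'
from h import *
o=telemetry.get_obs();M=R.from_quat(o['tool_rot']).as_matrix()
print('t%.1f'%o['time'],'p',o['position'].round(4),'z',M[:,2].round(3),'yz %.3f'%M[2,1],'xaz %.1f'%np.degrees(np.arctan2(M[1,0],M[0,0])),'q',o['q'].round(2),'F',o['ft_force'].round(1),'w %.4f g %.1f'%(o['grip_width'],o['grip_force']))
E
for i in 1 2; do python3 -m creep '[{"translation":[0,0,500],"roll":0,"gripper":87},{"translation":[0,0,500],"roll":0,"gripper":87},{"translation":[0,0,500],"roll":0,"gripper":87},{"translation":[0,0,500],"roll":0,"gripper":87},{"translation":[0,0,500],"roll":0,"gripper":87}]' >/dev/null; python3 st.py; done
for i in 1 2 3 4; do python3 -m creep '[{"translation":[0,-200,0],"roll":0,"gripper":87},{"translation":[0,-200,0],"roll":0,"gripper":87},{"translation":[0,-200,0],"roll":0,"gripper":87},{"translation":[0,-200,0],"roll":0,"gripper":87},{"translation":[0,-200,0],"roll":0,"gripper":87}]' >/dev/null; python3 st.py; done
```

```text
t5.6 p [ 0.1693 -0.3832  0.6997] z [ 0.04  -0.117 -0.992] yz 0.123 xaz 23.9 q [-1.44 -0.04  1.02  0.03  2.04 -0.27] F [ 0.7 -0.7  0.4] w 0.0870 g 0.0
t6.0 p [ 0.1777 -0.4076  0.4931] z [ 0.04  -0.117 -0.992] yz 0.123 xaz 23.9 q [-1.43 -0.01  1.51  0.02  1.52 -0.27] F [ 1.4 -0.9 -0.9] w 0.0872 g 0.0
t6.4 p [ 0.0963 -0.2238  0.47  ] z [ 0.039 -0.114 -0.993] yz 0.120 xaz 24.1 q [-1.71 -0.39  1.84  0.05  1.59 -0.56] F [-2.3  0.1  0.9] w 0.0870 g 0.0
t6.8 p [ 0.0461 -0.1381  0.4623] z [ 0.029 -0.101 -0.994] yz 0.104 xaz 23.9 q [-2.53 -0.69  1.93  0.1   1.87 -1.34] F [-0.4  0.7  0.5] w 0.0870 g 0.0
t7.2 p [ 0.0087 -0.1305  0.4499] z [ 0.023 -0.068 -0.997] yz 0.071 xaz 24.0 q [-3.08 -0.75  1.96  0.07  1.95 -1.9 ] F [-0.2 -1.   0.7] w 0.0871 g 0.0
t7.7 p [ 0.0047 -0.122   0.4365] z [ 0.012 -0.038 -0.999] yz 0.040 xaz 23.9 q [-3.08 -0.75  1.99  0.04  1.91 -1.92] F [-0.  -0.4 -0.8] w 0.0870 g 0.0
```

```bash

python3 -m creep '[{"translation":[0,-200,0],"roll":0,"gripper":87},{"translation":[0,-200,0],"roll":0,"gripper":87},{"translation":[0,-200,0],"roll":0,"gripper":87},{"translation":[0,-200,0],"roll":0,"gripper":87},{"translation":[0,-200,0],"roll":0,"gripper":87}]' >/dev/null; python3 st.py
python3 -m creep '[{"translation":[100,300,0],"roll":14,"gripper":87},{"translation":[100,300,0],"roll":14,"gripper":87},{"translation":[100,300,0],"roll":14,"gripper":87},{"translation":[100,300,0],"roll":14,"gripper":87},{"translation":[100,300,0],"roll":14,"gripper":87}]' >/dev/null; python3 st.py
python3 -m creep '[{"translation":[300,0,-100],"roll":0,"gripper":87},{"translation":[300,0,-100],"roll":0,"gripper":87},{"translation":[300,0,-100],"roll":0,"gripper":87},{"translation":[300,0,-100],"roll":0,"gripper":87},{"translation":[300,0,-100],"roll":0,"gripper":87}]' >/dev/null; python3 st.py
```

```text
t8.1 p [ 0.0008 -0.1133  0.4294] z [-0.001 -0.008 -1.   ] yz 0.007 xaz 23.9 q [-3.08 -0.75  2.01  0.01  1.88 -1.93] F [ 0.2 -0.7 -0.4] w 0.0870 g 0.0
t8.5 p [ 0.0196 -0.1434  0.4342] z [-0.002 -0.008 -1.   ] yz 0.007 xaz 14.5 q [-2.32 -0.57  1.98  0.    1.72 -1.  ] F [-0.6 -0.3 -0.4] w 0.0870 g 0.0
t8.9 p [ 0.1189 -0.1219  0.4687] z [-0.001 -0.008 -1.   ] yz 0.007 xaz 14.6 q [-1.5  -0.49  1.87 -0.    1.76 -0.19] F [-0.3 -0.5  0.2] w 0.0871 g 0.0
```

```bash

for i in 1 2; do python3 -m creep '[{"translation":[160,-60,-170],"roll":2.2,"gripper":87},{"translation":[160,-60,-170],"roll":2.2,"gripper":87},{"translation":[160,-60,-170],"roll":2.2,"gripper":87},{"translation":[160,-60,-170],"roll":2.2,"gripper":87},{"translation":[160,-60,-170],"roll":2.2,"gripper":87}]' >/dev/null; python3 st.py;done
```

```text
t9.3 p [ 0.2235 -0.0467  0.5964] z [-0.001 -0.007 -1.   ] yz 0.006 xaz 12.4 q [-0.71 -0.36  1.5  -0.01  1.99  0.65] F [ 0.5 -1.6  0.5] w 0.0870 g 0.0
t9.7 p [0.348  0.0347 0.7429] z [-0.001 -0.006 -1.   ] yz 0.006 xaz 10.3 q [-0.22 -0.07  0.93 -0.01  2.28  1.17] F [ 1.1  0.1 -0.6] w 0.0869 g 0.0
```

```bash

python3 -m creep '[{"translation":[10,-140,0],"roll":0,"gripper":87},{"translation":[10,-140,0],"roll":0,"gripper":87},{"translation":[10,-140,0],"roll":0,"gripper":87},{"translation":[10,-140,0],"roll":0,"gripper":87},{"translation":[10,-140,0],"roll":0,"gripper":87}]' >/dev/null; python3 st.py
for i in 1 2 3 4; do python3 -m creep '[{"translation":[-100,0,-400],"roll":0,"gripper":87},{"translation":[-100,0,-400],"roll":0,"gripper":87},{"translation":[-100,0,-400],"roll":0,"gripper":87},{"translation":[-100,0,-400],"roll":0,"gripper":87},{"translation":[-100,0,-400],"roll":0,"gripper":87}]' >/dev/null; python3 st.py;done
```

```text
t10.2 p [0.3316 0.1755 0.7403] z [-0.002 -0.006 -1.   ] yz 0.005 xaz 10.7 q [ 0.19 -0.02  0.89 -0.01  2.27  1.57] F [ 0.1 -0.6  0.5] w 0.0868 g 0.0
t10.6 p [0.2809 0.1625 0.8762] z [ 0.036  0.    -0.999] yz 0.006 xaz 10.2 q [ 0.18  0.03  0.43 -0.01  2.65  1.56] F [ 0.  -0.1  0. ] w 0.0871 g 0.0
t11.0 p [0.2363 0.1565 0.8825] z [ 0.059  0.004 -0.998] yz 0.007 xaz 10.3 q [ 0.19 -0.04  0.48 -0.02  2.65  1.57] F [-0.4 -0.6  0.9] w 0.0870 g 0.0
t11.4 p [0.1964 0.1562 0.8901] z [ 0.094  0.01  -0.996] yz 0.007 xaz 10.3 q [ 0.23 -0.1   0.5  -0.03  2.65  1.6 ] F [ 0.1 -0.5 -0.2] w 0.0873 g 0.0
t11.8 p [0.1566 0.1618 0.896 ] z [ 0.126  0.016 -0.992] yz 0.007 xaz 10.3 q [ 0.32 -0.14  0.51 -0.05  2.65  1.67] F [ 0.3 -0.3  0.5] w 0.0869 g 0.0
```

```bash

for i in 1 2 3; do python3 -m creep '[{"translation":[0,0,-400],"roll":0,"gripper":87},{"translation":[0,0,-400],"roll":0,"gripper":87},{"translation":[0,0,-400],"roll":0,"gripper":87},{"translation":[0,0,-400],"roll":0,"gripper":87},{"translation":[0,0,-400],"roll":0,"gripper":87}]' >/dev/null; python3 st.py;done;  for i in 1 2 3; do python3 -m creep '[{"translation":[100,0,-400],"roll":0,"gripper":87},{"translation":[100,0,-400],"roll":0,"gripper":87},{"translation":[100,0,-400],"roll":0,"gripper":87},{"translation":[100,0,-400],"roll":0,"gripper":87},{"translation":[100,0,-400],"roll":0,"gripper":87}]' >/dev/null; python3 st.py;done
```

```text
t12.2 p [0.1532 0.1738 0.9058] z [ 0.156  0.023 -0.987] yz 0.005 xaz 10.3 q [ 0.4  -0.12  0.47 -0.08  2.65  1.72] F [0.6 1.1 0.3] w 0.0871 g 0.0
t12.7 p [0.1412 0.1818 0.9152] z [ 0.188  0.033 -0.982] yz 0.001 xaz 10.3 q [ 0.49 -0.12  0.43 -0.12  2.65  1.77] F [ 0.4 -0.3 -0.1] w 0.0867 g 0.0
t13.1 p [0.1238 0.1871 0.9239] z [ 0.219  0.045 -0.975] yz -0.005 xaz 10.3 q [ 0.59 -0.12  0.4  -0.18  2.65  1.81] F [-0.4  0.3 -0.2] w 0.0870 g 0.0
t13.5 p [0.1415 0.1946 0.9351] z [ 0.249  0.055 -0.967] yz -0.010 xaz 10.3 q [ 0.58 -0.08  0.33 -0.19  2.65  1.79] F [ 0.5 -0.2  0.2] w 0.0869 g 0.0
t13.9 p [0.1495 0.1967 0.9455] z [ 0.279  0.066 -0.958] yz -0.015 xaz 10.3 q [ 0.58 -0.07  0.28 -0.2   2.65  1.77] F [-0.5  0.   0.2] w 0.0873 g 0.0
t14.3 p [0.1507 0.196  0.9549] z [ 0.309  0.077 -0.948] yz -0.020 xaz 10.2 q [ 0.58 -0.06  0.24 -0.23  2.65  1.76] F [-0.3 -0.6  0.6] w 0.0871 g 0.0
```

```bash

for i in 1 2 ; do python3 -m creep '[{"translation":[80,120,0],"roll":0,"gripper":87},{"translation":[80,120,0],"roll":0,"gripper":87},{"translation":[80,120,0],"roll":0,"gripper":87},{"translation":[80,120,-100],"roll":0,"gripper":87},{"translation":[80,120,-150],"roll":0,"gripper":87}]' >/dev/null; python3 st.py;done;  for i in 1 2 3; do python3 -m creep '[{"translation":[100,0,-400],"roll":0,"gripper":87},{"translation":[100,0,-400],"roll":0,"gripper":87},{"translation":[100,0,-400],"roll":0,"gripper":87},{"translation":[100,0,-400],"roll":0,"gripper":87},{"translation":[100,0,-400],"roll":0,"gripper":87}]' >/dev/null; python3 st.py;done
```

```text
t14.7 p [0.2158 0.1226 0.9601] z [ 0.335  0.076 -0.939] yz -0.016 xaz 9.9 q [-0.09 -0.1   0.25  0.22  2.65  1.52] F [0.7 1.  0.1] w 0.0868 g 0.0
t15.2 p [0.2812 0.0265 0.9628] z [ 0.359  0.079 -0.93 ] yz -0.016 xaz 9.7 q [-0.65 -0.06  0.22  0.63  2.65  1.35] F [-0.9  0.4 -0.8] w 0.0869 g 0.0
t15.6 p [0.2639 0.0387 0.9713] z [ 0.391  0.074 -0.918] yz -0.004 xaz 10.2 q [-0.7  -0.1   0.22  0.7   2.65  1.38] F [0.8 0.3 0.7] w 0.0866 g 0.0
t16.0 p [0.2522 0.0463 0.9768] z [ 0.414  0.074 -0.907] yz 0.000 xaz 10.2 q [-0.77 -0.12  0.22  0.8   2.65  1.41] F [ 0.4 -0.5  0.3] w 0.0873 g 0.0
t16.4 p [0.2423 0.055  0.9815] z [ 0.435  0.073 -0.897] yz 0.004 xaz 10.1 q [-0.85 -0.15  0.22  0.91  2.65  1.44] F [ 0.5 -0.5  0.1] w 0.0868 g 0.0
```

```bash
cat > to.py <<'E'
import sys
from h import *
o=telemetry.get_obs();M=R.from_quat(o['tool_rot']).as_matrix()
p=o['position']
for a in sys.argv[1:]:
    t=np.array(eval(a),float); d=t-p; print(a,'tool mm',(M.T@d*1e3).round(1),'rows>=%.1f'%(np.linalg.norm(d)/.0417))
E
cat > own.py <<'E'
import numpy as np
yaw=0.179; c=np.array([0.748,0.184])
ex=np.array([np.cos(yaw),np.sin(yaw)]);ey=np.array([-ex[1],ex[0]])
def W(x,y,z=0): return np.r_[c+x*ex+y*ey,z]
E
python3 to.py '[0.46,0.04,0.42]'; python3 -c "
from h import *
print(viewer.camera_info('wrist'))"
```

```text
[0.46,0.04,0.42] tool mm [-57.9  50.4 597.5] rows>=14.4
{'intrinsics': array([[325.1922621 ,   0.        , 284.42262943],
       [  0.        , 325.1922621 , 213.71738691],
       [  0.        ,   0.        ,   1.        ]]), 'hand_eye': array([[ 4.13236557e-04, -9.58994545e-01, -2.83424228e-01,
         7.72438506e-02],
       [ 9.99999409e-01,  6.81418986e-04, -8.47636704e-04,
        -1.14186015e-03],
       [ 1.00600962e-03, -2.83423710e-01,  9.58994259e-01,
        -1.42999368e-01],
       [ 0.00000000e+00,  0.00000000e+00,  0.00000000e+00,
         1.00000000e+00]])}
```

```bash

for i in 1 2 3 4 5 ; do python3 -m creep '[{"translation":[0,0,24],"roll":-7,"gripper":87},{"translation":[0,0,48],"roll":-14,"gripper":87},{"translation":[0,0,72],"roll":-21,"gripper":87},{"translation":[0,0,96],"roll":-28,"gripper":87},{"translation":[0,0,120],"roll":-36,"gripper":87}]' >/dev/null; python3 st.py;done; python3 to.py '[0.46,0.04,0.42]'
```

```text
t16.8 p [0.2945 0.0646 0.8719] z [ 0.434  0.073 -0.898] yz 0.242 xaz 45.9 q [-0.43 -0.26  0.77  0.32  2.23  0.63] F [-0.3 -0.   0.9] w 0.0868 g 0.0
t17.2 p [0.3469 0.0732 0.7644] z [ 0.434  0.073 -0.898] yz 0.410 xaz 80.2 q [-0.28 -0.28  1.11  0.2   1.9   0.04] F [-0.1 -0.4  0.1] w 0.0869 g 0.0
t17.6 p [0.3991 0.0821 0.6566] z [ 0.434  0.073 -0.898] yz 0.427 xaz 112.0 q [-0.19 -0.25  1.36  0.15  1.59 -0.56] F [0.6 0.4 0.9] w 0.0871 g 0.0
t18.1 p [0.4511 0.091  0.5489] z [ 0.434  0.073 -0.898] yz 0.288 xaz 145.5 q [-0.13 -0.15  1.56  0.13  1.3  -1.16] F [ 0.1  0.2 -0.3] w 0.0872 g 0.0
t18.5 p [0.5033 0.1    0.4412] z [ 0.434  0.073 -0.898] yz 0.044 xaz -176.9 q [-0.08 -0.    1.7   0.13  1.   -1.77] F [ 0.4  0.4 -0.6] w 0.0873 g 0.0
[0.46,0.04,0.42] tool mm [ 51.  -57.4  -4.1] rows>=1.8
```

```bash

python3 -m creep '[{"translation":[50,-57,-4],"roll":-1,"gripper":87},{"translation":[50,-57,-4],"roll":-1,"gripper":87},{"translation":[50,-57,-4],"roll":-1,"gripper":87}]' >/dev/null;python3 - <<'E'
from h import *
exec(open('st.py').read())
shot('wrist','w1.png')
T=np.eye(4);T[:3,:3]=M;T[:3,3]=o['position']
for n in ['door_handle','door','cup_base','gel_jar','cup_1']: print(n,[(np.round(r['bbox']).astype(int).tolist(),round(r['p'],2)) for r in viewer.recognise('wrist',n)])
E
```

```text
t18.7 p [0.4565 0.0384 0.4173] z [ 0.426  0.072 -0.902] yz 0.041 xaz -176.4 q [-0.28 -0.08  1.84  0.23  0.99 -2.01] F [-0.2  0.1 -0.9] w 0.0866 g 0.0
door_handle [([8, 109, 25, 28], 0.61), ([267, 148, 185, 125], 0.58), ([72, 134, 40, 44], 0.41)]
door [([267, 147, 184, 127], 0.75)]
cup_base [([5, 11, 62, 51], 0.57)]
gel_jar []
cup_1 [([0, 33, 8, 25], 0.67), ([81, 74, 42, 47], 0.61), ([158, 112, 42, 40], 0.58), ([29, 79, 45, 40], 0.56)]
```

View pics/w1.png

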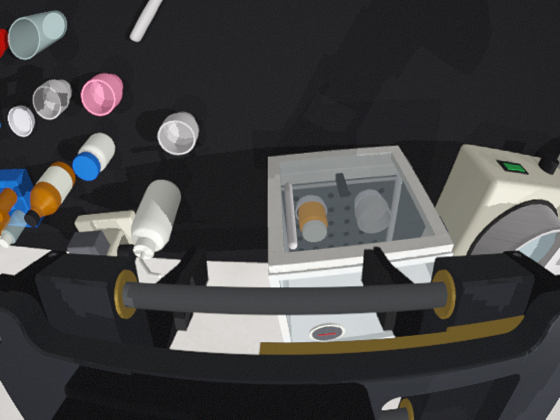

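```bash
cat >> h.py <<'E'
def wray(u,v,o):
    i=viewer.camera_info('wrist');K=i['intrinsics'];X=np.array(i['hand_eye'])
    a=np.array([(u-K[0,2])/K[0,0],(v-K[1,2])/K[1,1]]);r=np.hypot(*a)
    d=np.r_[a/max(r,1e-9)*np.sin(r),np.cos(r)]
    M=R.from_quat(o['tool_rot']).as_matrix()
    return o['position']+M@X[:3,3],M@X[:3,:3]@d
def wonz(u,v,z,o):
    c,d=wray(u,v,o);return c+d*(z-c[2])/d[2]
E
python3 - <<'E'
from h import *
from own import *
o=telemetry.get_obs()
print('handle', wonz(295,247,.262,o),wonz(290,185,.138,o),'expected',W(-.168,-.087))
print('cup rims', wonz(180,126,.056,o))
for uv,n in [((268,155),'base BL z0'),((399,147),'baseBR z0')]: print(n,wonz(*uv,0,o))
print('roof front z262',wonz(269,272,.262,o),wonz(451,251,.262,o),W(-.133,-.125),W(-.133,.125))
print('tab top',wonz(342,175,.1,o),W(-.108,0)); print('cupbase',wonz(371,212,.085,o),W(-.05,.055))
im=cv2.imread('pics/w1.png')[130:290,240:480];cv2.imwrite('pics/w1c.png',cv2.resize(im,None,fx=3.3,fy=3.3,interpolation=cv2.INTER_CUBIC))
E
```

```text
handle [0.61359439 0.07422979 0.262     ] [0.61661732 0.0752842  0.138     ] expected [0.59817424 0.0684784  0.        ]
cup rims [ 0.56750818 -0.10109677  0.056     ]
base BL z0 [0.65308268 0.04511383 0.        ]
baseBR z0 [0.61410158 0.29577416 0.        ]
roof front z262 [0.66334431 0.04601994 0.262     ] [0.61943055 0.29249264 0.262     ] [0.63938075 0.03731715 0.        ] [0.59486934 0.28332271 0.        ]
tab top [0.62016379 0.16176732 0.1       ] [0.6417256  0.16477107 0.        ]
cupbase [0.71018124 0.23952306 0.085     ] [0.68900638 0.22921894 0.        ]
```

View pics/w1c.png

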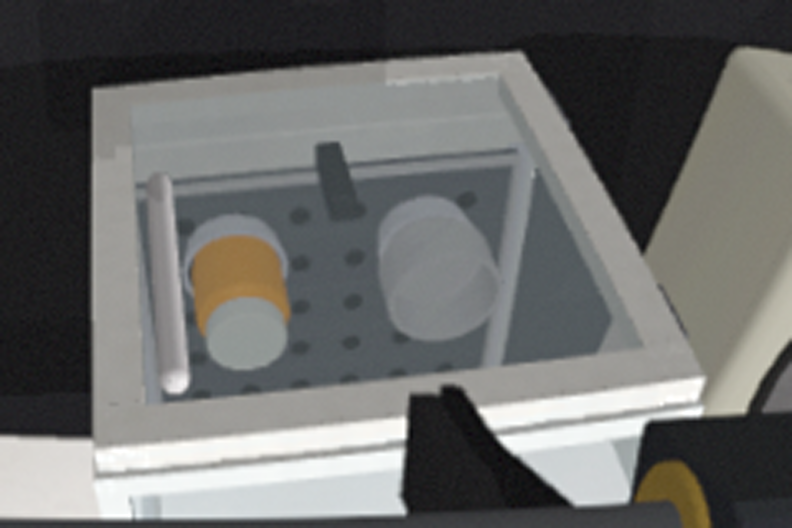

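```bash

python3 -m creep '[{"translation":[0,0,0],"roll":-5,"gripper":50},{"translation":[0,0,0],"roll":-5,"gripper":50},{"translation":[0,0,0],"roll":-5,"gripper":50},{"translation":[0,0,0],"roll":-5,"gripper":50}]' >/dev/null;python3 - <<'E'
from h import *
from own import *
exec(open('st.py').read())
shot('wrist','w2.png')
for n in ['door_handle','door','cup_base','cup_1']:
  rs=viewer.recognise('wrist',n)
  for r in rs:
    b=r['bbox'];u,v=b[0]+b[2]/2,b[1]+b[3]/2
    print(n,np.round(b).astype(int).tolist(),round(r['p'],2),wonz(u,v,.04,o).round(3))
exec(open('st.py').read())
im=cv2.imread('pics/w2.png')[100:290,140:480];cv2.imwrite('pics/w2c.png',cv2.resize(im,None,fx=2.35,fy=2.35,interpolation=cv2.INTER_CUBIC))
E
```

```text
t19.4 p [0.4609 0.0403 0.4224] z [ 0.436  0.074 -0.897] yz 0.003 xaz -170.9 q [-0.28 -0.08  1.83  0.23  0.99 -2.1 ] F [-0.6 -0.6  0.2] w 0.0678 g 0.0
door_handle [260, 149, 186, 118] 0.96 [0.724 0.225 0.04 ]
door [259, 148, 186, 115] 0.75 [0.72 0.22 0.04]
cup_base [261, 148, 186, 117] 0.46 [0.72  0.225 0.04 ]
cup_base [17, 0, 62, 31] 0.21 [ 0.396 -0.351  0.04 ]
cup_1 [163, 96, 42, 42] 0.95 [ 0.575 -0.106  0.04 ]
cup_1 [83, 52, 47, 46] 0.76 [ 0.505 -0.241  0.04 ]
cup_1 [36, 53, 44, 39] 0.71 [ 0.499 -0.341  0.04 ]
cup_1 [0, 2, 19, 29] 0.62 [ 0.385 -0.442  0.04 ]
t19.6 p [0.4608 0.0399 0.4222] z [ 0.436  0.073 -0.897] yz 0.003 xaz -170.9 q [-0.28 -0.08  1.83  0.23  0.99 -2.1 ] F [ 0.2 -0.2  0.3] w 0.0522 g 0.0
```

View pics/w2c.png

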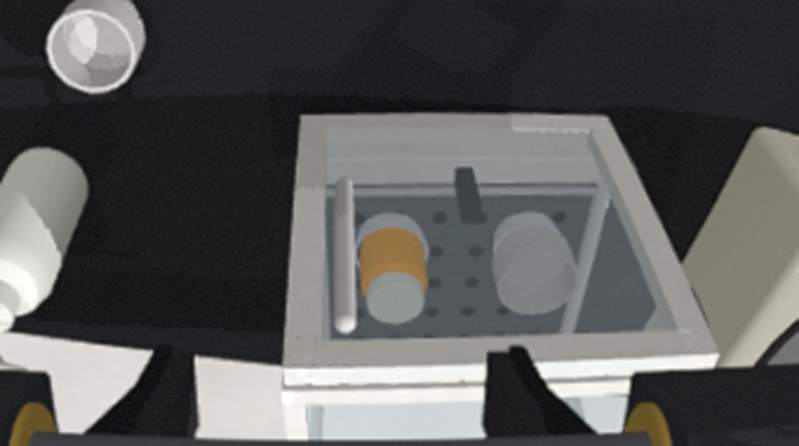

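```bash
python3 - <<'E'
from h import *
from own import *
o=telemetry.get_obs()
q=lambda a,b:(140+(a+.5)/2.35-.5,100+(b+.5)/2.35-.5)
for n,ab,z,e in [('handle top',(345,325),.262,W(-.168,-.087)),('handle bot',(345,180),.138,W(-.168,-.087)),('base BL',(300,116),0,W(-.12,-.125)),('base BR',(607,116),0,W(-.12,.125)),('door top L',(286,370),.258,W(-.133,-.123)),('doortopR',(717,354),.258,W(-.133,.123)),('tab top',(463,170),.1,W(-.108,0)),('tab bot',(472,222),.05,W(-.108,0)),('base cup rim',(540,287),.111,W(-.05,.055)),('gel top',(395,297),.129,W(-.05,-.055))]:
    print(n,wonz(*q(*ab),z,o).round(4),e.round(4))
# top & side views of handle: project expectation
for c in('top','side'):
    for P in (W(-.168,-.087,.262),W(-.168,-.087,.138)): 
        u=proj(c,P)[0]; print(c,((u-[115,70])*2.5).round(0))
E
```

```text
handle top [0.5961 0.0663 0.262 ] [0.5982 0.0685 0.    ]
handle bot [0.5993 0.0678 0.138 ] [0.5982 0.0685 0.    ]
base BL [0.6419 0.0404 0.    ] [0.6522 0.0396 0.    ]
base BR [0.5968 0.285  0.    ] [0.6077 0.2856 0.    ]
door top L [0.6395 0.042  0.258 ] [0.639  0.0393 0.    ]
doortopR [0.5948 0.2805 0.258 ] [0.5952 0.2814 0.    ]
tab top [0.6052 0.1494 0.1   ] [0.6417 0.1648 0.    ]
tab bot [0.686  0.1853 0.05  ] [0.6417 0.1648 0.    ]
base cup rim [0.6916 0.2329 0.111 ] [0.689  0.2292 0.    ]
gel top [0.7015 0.1212 0.129 ] [0.7086 0.121  0.    ]
top [278. 293.]
top [292. 304.]
side [276. 268.]
side [288. 310.]
```

```bash
python3 to.py '[0.5534,0.0597,0.336]' '[0.597,0.067,0.246]'
```

```text
[0.5534,0.0597,0.336] tool mm [-46.8   4.5 119.1] rows>=3.1
[0.597,0.067,0.246] tool mm [-46.7   4.5 219.4] rows>=5.4
```

```bash
python3 -m creep '[{"translation":[-16,2,40],"roll":0,"gripper":50},{"translation":[-32,3,80],"roll":0,"gripper":50},{"translation":[-47,4.5,119],"roll":0,"gripper":50},{"translation":[-47,4.5,119],"roll":0,"gripper":50},{"translation":[-47,4.5,119],"roll":0,"gripper":50}]' >/dev/null; python3 st.py; python3 -m creep '[{"translation":[0,0,30],"roll":0,"gripper":50},{"translation":[0,0,60],"roll":0,"gripper":50},{"translation":[0,0,90],"roll":0,"gripper":50},{"translation":[0,0,100],"roll":0,"gripper":50},{"translation":[0,0,100],"roll":0,"gripper":50}]' >/dev/null; python3 st.py;python3 -m creep '[{"translation":[0,0,0],"roll":0,"gripper":5},{"translation":[0,0,0],"roll":0,"gripper":5},{"translation":[0,0,0],"roll":0,"gripper":5},{"translation":[0,0,0],"roll":0,"gripper":5},{"translation":[0,0,0],"roll":0,"gripper":5}]' 4 >/dev/null; python3 st.py
```

```text
t20.0 p [0.5536 0.06   0.3328] z [ 0.429  0.075 -0.9  ] yz 0.005 xaz -170.9 q [-0.17  0.18  1.81  0.22  0.74 -2.03] F [-0.1 -0.1 -0.3] w 0.0497 g 0.0
t20.4 p [0.5963 0.0669 0.2456] z [ 0.433  0.074 -0.898] yz 0.004 xaz -170.9 q [-0.14  0.36  1.83  0.27  0.53 -2.07] F [-0.7  0.   0.6] w 0.0500 g 0.0
t20.9 p [0.5971 0.0669 0.2478] z [ 0.437  0.073 -0.896] yz 0.002 xaz -170.9 q [-0.14  0.36  1.83  0.27  0.53 -2.07] F [ 0.3 -0.3 -0.3] w 0.0247 g 0.0
```

```bash
python3 -m creep '[{"translation":[0,0,0],"roll":0,"gripper":5},{"translation":[0,0,0],"roll":0,"gripper":5},{"translation":[0,0,0],"roll":0,"gripper":5},{"translation":[0,0,0],"roll":0,"gripper":5}]' 4 >/dev/null; python3 st.py; python3 - <<'E'
from h import *
from own import *
o=telemetry.get_obs();M=R.from_quat(o['tool_rot']).as_matrix()
H=np.array([-.127,.123]);v=np.array([-.041,-.21])
def P(f):
    c,s=np.cos(f),np.sin(f); q=H+np.array([c*v[0]+s*v[1],-s*v[0]+c*v[1]]); return W(*q,0)
fs=np.arange(0,2.06,.1)
for k in range(0,20,5):
    print([ (M.T@(P(fs[j])-P(fs[k]))*1e3).round(0).astype(int).tolist() for j in range(k+1,min(k+6,21))], P(fs[min(k+5,20)]).round(3))
E
```

```text
t21.2 p [0.5974 0.0653 0.2469] z [ 0.437  0.07  -0.897] yz -0.001 xaz -170.8 q [-0.14  0.36  1.83  0.26  0.53 -2.07] F [-2.2 -6.   3.4] w 0.0110 g 4.0
[[19, 5, -9], [37, 12, -18], [54, 20, -27], [71, 31, -35], [87, 44, -43]] [0.496 0.096 0.   ]
[[14, 14, -7], [27, 30, -14], [39, 47, -19], [49, 65, -24], [57, 85, -28]] [0.42  0.169 0.   ]
[[7, 20, -3], [11, 41, -6], [14, 62, -7], [15, 83, -7], [14, 105, -7]] [0.388 0.27  0.   ]
[[-3, 21, 1], [-8, 42, 4], [-14, 62, 7], [-23, 81, 11], [-33, 99, 16]] [0.408 0.374 0.   ]
```

```bash
python3 -m creep '[{"translation":[19,3,-9],"roll":0,"gripper":5},{"translation":[37,10,-18],"roll":0,"gripper":5},{"translation":[54,18,-27],"roll":0,"gripper":5},{"translation":[71,29,-35],"roll":0,"gripper":5},{"translation":[87,42,-43],"roll":0,"gripper":5}]' >/dev/null; python3 st.py
```

```text
t21.6 p [0.4947 0.0936 0.2473] z [ 0.438  0.074 -0.896] yz 0.004 xaz -171.0 q [-0.11  0.24  2.05  0.29  0.43 -2.07] F [ 3.4  8.4 -2.3] w 0.0105 g 4.0
```

```bash
python3 -m creep '[{"translation":[14,16,-7],"roll":0,"gripper":5},{"translation":[27,32,-14],"roll":0,"gripper":5},{"translation":[39,49,-19],"roll":0,"gripper":5},{"translation":[49,67,-24],"roll":0,"gripper":5},{"translation":[57,87,-28],"roll":0,"gripper":5}]' >/dev/null; python3 st.py;python3 -m creep '[{"translation":[7,20,-3],"roll":0,"gripper":5},{"translation":[11,41,-6],"roll":0,"gripper":5},{"translation":[14,62,-7],"roll":0,"gripper":5}]' >/dev/null; python3 st.py
```

```text
t22.0 p [0.4172 0.1688 0.2472] z [ 0.436  0.073 -0.897] yz 0.003 xaz -170.9 q [ 0.12  0.17  2.15  0.05  0.37 -1.65] F [ 0.5 -1.2 -0.1] w 0.0101 g 4.0
t22.3 p [0.3918 0.228  0.2474] z [ 0.436  0.073 -0.897] yz 0.003 xaz -170.9 q [ 0.32  0.18  2.13 -0.19  0.39 -1.25] F [ 0.6 -0.3  1.1] w 0.0112 g 4.0
```

```bash
python3 -m creep '[{"translation":[1,21,0],"roll":0,"gripper":5},{"translation":[0,42,0],"roll":0,"gripper":5},{"translation":[-3,63,1],"roll":0,"gripper":5},{"translation":[-8,84,4],"roll":0,"gripper":5},{"translation":[-14,104,7],"roll":0,"gripper":5}]' >/dev/null; python3 st.py;python3 -m creep '[{"translation":[-7,20,4],"roll":0,"gripper":5},{"translation":[-14,39,8],"roll":0,"gripper":5},{"translation":[-14,39,8],"roll":0,"gripper":5}]' >/dev/null; python3 st.py
```

```text
t22.7 p [0.3909 0.3335 0.2474] z [ 0.436  0.073 -0.897] yz 0.002 xaz -170.8 q [ 0.59  0.28  1.97 -0.39  0.5  -0.83] F [ 6.1 -1.1 -1.7] w 0.0107 g 4.0
t22.9 p [0.4035 0.3776 0.2475] z [ 0.439  0.078 -0.895] yz 0.006 xaz -170.8 q [ 0.66  0.33  1.88 -0.41  0.55 -0.77] F [0.6 0.1 4.4] w 0.0101 g 4.0
```

```bash
python3 -m creep '[{"translation":[0,0,0],"roll":0,"gripper":24},{"translation":[0,0,0],"roll":0,"gripper":24},{"translation":[0,0,0],"roll":0,"gripper":24},{"translation":[0,0,0],"roll":0,"gripper":24}]' >/dev/null; python3 st.py;python3 -m creep '[{"translation":[0,0,-25],"roll":0,"gripper":24},{"translation":[0,0,-60],"roll":0,"gripper":24},{"translation":[0,0,-100],"roll":0,"gripper":24},{"translation":[0,0,-140],"roll":0,"gripper":24}]' >/dev/null; python3 st.py; python3 - <<'E'
from own import *
print(W(-.2,0,.36))
import os; os.system("python3 to.py '%s'"%W(-.24,0,.36).round(4).tolist())
E
```

```text
t23.3 p [0.4003 0.3726 0.2462] z [ 0.435  0.072 -0.898] yz 0.002 xaz -170.9 q [ 0.66  0.33  1.89 -0.41  0.55 -0.77] F [-0.1  0.7  0.2] w 0.0228 g 0.1
t23.6 p [0.3387 0.3619 0.3724] z [ 0.433  0.071 -0.898] yz 0.001 xaz -170.9 q [ 0.73  0.09  1.8  -0.31  0.89 -0.85] F [0.7 0.9 0.4] w 0.0240 g 0.0
[0.5118, 0.1413, 0.36] tool mm [-116.8 -245.3   70.5] rows>=6.7
[0.55119555 0.14839087 0.36      ]
```

```bash
python3 -m creep '[{"translation":[-17,-36,0],"roll":0,"gripper":40},{"translation":[-34,-72,10],"roll":0,"gripper":40},{"translation":[-51,-108,30],"roll":0,"gripper":40},{"translation":[-68,-144,40],"roll":0,"gripper":40},{"translation":[-84,-175,50],"roll":0,"gripper":40}]' >/dev/null; python3 -m creep '[{"translation":[-16,-35,10],"roll":0,"gripper":40},{"translation":[-33,-70,20],"roll":0,"gripper":40},{"translation":[-33,-70,20],"roll":0,"gripper":40},{"translation":[-33,-70,20],"roll":0,"gripper":40}]' >/dev/null;python3 - <<'E'
from h import *
from own import *
exec(open('st.py').read())
im=shot('wrist','w3.png')
print(viewer.recognise('wrist','tray_grip'),viewer.recognise('wrist','cup_base'))
b=im[60:300,140:460]; cv2.imwrite('pics/w3c.png',cv2.resize(b,(800,600),interpolation=cv2.INTER_CUBIC))
E
```

```text
t24.4 p [0.5139 0.1406 0.3597] z [ 0.435  0.071 -0.898] yz 0.003 xaz -171.2 q [ 0.02  0.11  1.81  0.09  0.77 -1.75] F [-0.3  0.7 -0.5] w 0.0401 g 0.0
[{'bbox': [215.0, 159.6, 140.9, 95.4], 'p': 0.87}] [{'bbox': [301.7, 190.8, 45.7, 41.6], 'p': 0.92}]
```

View pics/w3c.png

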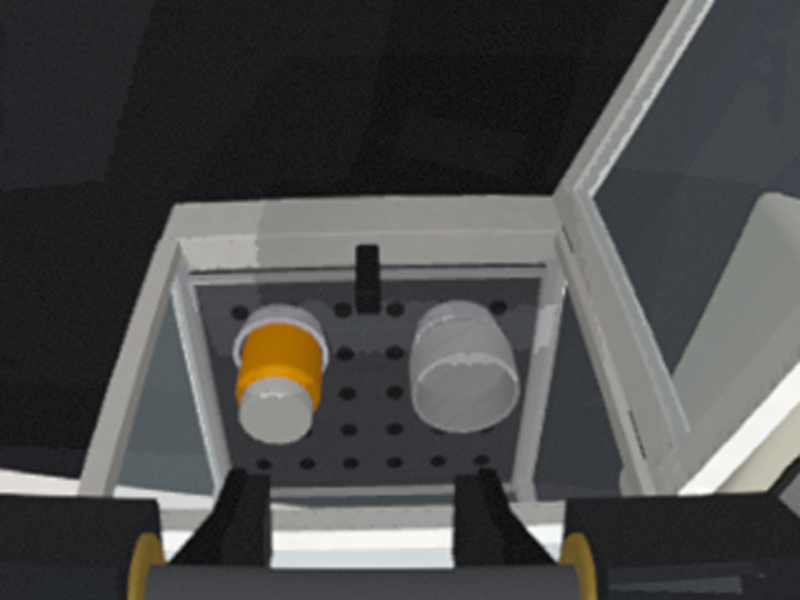

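```bash
python3 - <<'E'
from h import *
from own import *
o=telemetry.get_obs()
q=lambda a,b:(140+(a+.5)/2.5-.5,60+(b+.5)/2.5-.5)
for ab in [(368,292),(368,312)]: print(wonz(*q(*ab),.1,o).round(4))
print('front/back of tab expected',W(-.116,0).round(4),W(-.1,0).round(4))
print('cup rim',wonz(*q(466,390),.111,o).round(4),W(-.05,.055),'gel',wonz(*q(276,412),.129,o).round(4),W(-.05,-.055))
print('base cor',wonz(*q(177,206),0,o),W(-.12,-.125),wonz(*q(556,196),0,o),W(-.12,.125))
E
python3 to.py '[0.5755,0.1531,0.223]' '[0.6413,0.1643,0.088]'
```

```text
[0.6327 0.1694 0.1   ]
[0.6461 0.1716 0.1   ]
front/back of tab expected [0.6339 0.1633 0.    ] [0.6496 0.1662 0.    ]
cup rim [0.6844 0.2355 0.111 ] [0.68900638 0.22921894 0.        ] gel [0.7017 0.1284 0.129 ] [0.7085914 0.1209765 0.       ]
base cor [0.65411553 0.04866622 0.        ] [0.65217304 0.03963174 0.        ] [ 6.07454225e-01  2.89080745e-01 -5.55111512e-17] [0.60766163 0.2856373  0.        ]
[0.5755,0.1531,0.223] tool mm [  2.6  -1.5 151.1] rows>=3.6
[0.6413,0.1643,0.088] tool mm [  2.1  -1.5 301.7] rows>=7.2
```

```bash
python3 -m creep '[{"translation":[1,1,40],"roll":0,"gripper":40},{"translation":[2,1,80],"roll":0,"gripper":40},{"translation":[2,1,120],"roll":0,"gripper":40},{"translation":[2,1,150],"roll":0,"gripper":40},{"translation":[2,1,150],"roll":0,"gripper":40}]' >/dev/null; python3 st.py;  python3 -m creep '[{"translation":[0,0,35],"roll":0,"gripper":40},{"translation":[0,0,70],"roll":0,"gripper":40},{"translation":[0,0,105],"roll":0,"gripper":40},{"translation":[0,0,130],"roll":0,"gripper":40},{"translation":[0,0,150],"roll":0,"gripper":40}]' >/dev/null; python3 st.py; python3 -m creep '[{"translation":[0,0,0],"roll":0,"gripper":5},{"translation":[0,0,0],"roll":0,"gripper":5},{"translation":[0,0,0],"roll":0,"gripper":5},{"translation":[0,0,0],"roll":0,"gripper":5},{"translation":[0,0,0],"roll":0,"gripper":5}]' 15 >/dev/null; python3 st.py; python3 -m creep '[{"translation":[0,0,0],"roll":0,"gripper":5},{"translation":[0,0,0],"roll":0,"gripper":5}]' 15 >/dev/null; python3 st.py
```

```text
t24.9 p [0.5744 0.1568 0.2187] z [ 0.426  0.074 -0.902] yz 0.004 xaz -170.7 q [ 0.05  0.4   1.86  0.12  0.44 -1.78] F [-0.5 -0.7 -0.2] w 0.0398 g 0.0
t25.4 p [0.6418 0.1679 0.0898] z [ 0.435  0.075 -0.897] yz 0.003 xaz -170.7 q [ 0.07  0.69  1.79  0.22  0.21 -1.87] F [ 0.8 -1.4  0.5] w 0.0401 g 0.0
t25.8 p [0.6424 0.1654 0.0925] z [ 0.439  0.073 -0.896] yz 0.001 xaz -170.8 q [ 0.06  0.69  1.79  0.21  0.21 -1.87] F [ -3.  -21.6   5.2] w 0.0145 g 10.4
t25.9 p [0.6425 0.1649 0.0925] z [ 0.438  0.072 -0.896] yz 0.001 xaz -170.8 q [ 0.06  0.69  1.79  0.22  0.21 -1.87] F [-2.5 -5.   4.6] w 0.0140 g 15.0
```

```bash
python3 -m creep '[{"translation":[18,-2,-9],"roll":0,"gripper":5},{"translation":[36,-3,-18],"roll":0,"gripper":5},{"translation":[54,-3,-27],"roll":0,"gripper":5},{"translation":[72,-4,-36],"roll":0,"gripper":5},{"translation":[90,-4,-44],"roll":0,"gripper":5}]' 20 >/dev/null; python3 st.py;  python3 -m creep '[{"translation":[20,0,-10],"roll":0,"gripper":5},{"translation":[40,-1,-20],"roll":0,"gripper":5},{"translation":[60,-1,-30],"roll":0,"gripper":5},{"translation":[75,-1,-37],"roll":0,"gripper":5},{"translation":[75,-1,-37],"roll":0,"gripper":5}]' >/dev/null; python3 st.py
```

```text
t26.4 p [0.561  0.15   0.0928] z [ 0.439  0.076 -0.895] yz 0.004 xaz -170.8 q [ 0.04  0.64  2.    0.88  0.08 -2.56] F [ 3.8 -0.4 -5.4] w 0.0139 g 19.9
t26.8 p [0.4862 0.1368 0.1083] z [ 0.406  0.05  -0.912] yz -0.012 xaz -171.1 q [ 0.03  0.56  2.15  1.17  0.04 -2.85] F [  0.  -17.7 -18.3] w 0.0137 g 19.9
```

```bash
python3 -m creep '[{"translation":[0,0,0],"roll":0,"gripper":50},{"translation":[0,0,0],"roll":0,"gripper":50},{"translation":[0,0,0],"roll":0,"gripper":50},{"translation":[0,0,0],"roll":0,"gripper":50},{"translation":[0,0,0],"roll":0,"gripper":50}]' >/dev/null; python3 st.py;  python3 -m creep '[{"translation":[0,0,-35],"roll":0,"gripper":50},{"translation":[0,0,-70],"roll":0,"gripper":50},{"translation":[0,0,-105],"roll":0,"gripper":50},{"translation":[0,0,-140],"roll":0,"gripper":50},{"translation":[0,0,-180],"roll":0,"gripper":50}]' >/dev/null; python3 st.py
```

```text
t27.2 p [0.4905 0.1428 0.1104] z [ 0.41   0.065 -0.91 ] yz -0.001 xaz -170.9 q [ 0.04  0.56  2.14  1.17  0.06 -2.85] F [-0.2  0.8 -0.4] w 0.0391 g 0.0
t27.6 p [0.4574 0.1449 0.1884] z [ 0.407  0.075 -0.91 ] yz 0.008 xaz -170.8 q [ 0.04  0.34  2.14  0.25  0.24 -1.93] F [-0.1  0.2 -0.4] w 0.0496 g 0.0
```

```bash
for i in 1 2 3 4 5 6; do python3 -m creep '[{"translation":[180,0,-80],"roll":0,"gripper":87},{"translation":[180,0,-80],"roll":0,"gripper":87},{"translation":[180,0,-80],"roll":0,"gripper":87},{"translation":[180,0,-80],"roll":0,"gripper":87},{"translation":[180,0,-80],"roll":0,"gripper":87}]' >/dev/null; python3 st.py; done
```

```text
t28.0 p [0.318  0.1289 0.1985] z [ 0.407  0.083 -0.91 ] yz 0.015 xaz -170.7 q [-0.03  0.17  2.44  0.68  0.15 -2.43] F [-0.  -0.1 -0.4] w 0.0755 g 0.0
t28.4 p [0.2114 0.1374 0.2596] z [ 0.387  0.069 -0.919] yz 0.005 xaz -170.7 q [ 0.06 -0.25  2.44  0.09  0.55 -1.73] F [-0.6  0.5 -0.1] w 0.0869 g 0.0
t28.9 p [0.0344 0.1076 0.2784] z [ 0.372  0.067 -0.926] yz 0.007 xaz -171.1 q [ 0.45 -0.75  2.44 -0.11  1.08 -1.25] F [1.4 0.7 0.3] w 0.0867 g 0.0
t29.3 p [-0.0107  0.0518  0.2759] z [ 0.349  0.081 -0.934] yz 0.020 xaz -170.3 q [ 1.08 -0.75  2.44 -0.29  1.22 -0.6 ] F [-0.7 -0.4  0.1] w 0.0870 g 0.0
t29.7 p [-0.0223  0.0235  0.2732] z [ 0.321  0.082 -0.943] yz 0.027 xaz -170.5 q [ 1.33 -0.75  2.44 -0.31  1.3  -0.35] F [-0.1  0.7 -0.2] w 0.0871 g 0.0
t30.1 p [-0.0297  0.011   0.2724] z [ 0.293  0.08  -0.953] yz 0.030 xaz -170.6 q [ 1.44 -0.75  2.44 -0.29  1.35 -0.25] F [-1.   0.3  0.3] w 0.0868 g 0.0
```

```bash
for i in 1 2 3 4 5 6 7; do python3 -m creep '[{"translation":[180,0,-60],"roll":0,"gripper":87},{"translation":[180,0,-60],"roll":0,"gripper":87},{"translation":[180,0,-60],"roll":0,"gripper":87},{"translation":[180,0,-60],"roll":0,"gripper":87},{"translation":[180,0,-60],"roll":0,"gripper":87}]' >/dev/null; python3 st.py; done
```

```text
t30.5 p [-0.0378  0.0051  0.2681] z [ 0.262  0.075 -0.962] yz 0.030 xaz -170.5 q [ 1.48 -0.75  2.44 -0.26  1.36 -0.22] F [ 0.2  0.4 -0.1] w 0.0869 g 0.0
t30.9 p [-0.0461  0.0018  0.2659] z [ 0.233  0.071 -0.97 ] yz 0.030 xaz -170.5 q [ 1.5  -0.75  2.44 -0.23  1.37 -0.21] F [-0.2 -0.2 -0.8] w 0.0871 g 0.0
t31.4 p [-0.0546 -0.0006  0.264 ] z [ 0.202  0.065 -0.977] yz 0.030 xaz -170.4 q [ 1.51 -0.75  2.44 -0.2   1.38 -0.2 ] F [-1.4 -0.2  0.1] w 0.0871 g 0.0
t31.8 p [-0.0629 -0.0024  0.2679] z [ 0.171  0.061 -0.983] yz 0.031 xaz -170.4 q [ 1.53 -0.75  2.43 -0.17  1.4  -0.19] F [-0.1  0.4  0.2] w 0.0871 g 0.0
t32.2 p [-0.0709 -0.004   0.2789] z [ 0.14   0.055 -0.989] yz 0.031 xaz -170.3 q [ 1.57 -0.75  2.39 -0.14  1.45 -0.16] F [-1.2 -0.9 -0.1] w 0.0867 g 0.0
t32.6 p [-0.0791 -0.0055  0.2978] z [ 0.108  0.05  -0.993] yz 0.031 xaz -170.2 q [ 1.64 -0.75  2.34 -0.11  1.51 -0.1 ] F [-1.1 -0.3  0.3] w 0.0873 g 0.0
t33.0 p [-0.0877 -0.0072  0.3245] z [ 0.075  0.044 -0.996] yz 0.030 xaz -170.2 q [ 1.7  -0.75  2.27 -0.08  1.59 -0.04] F [ 0.1  0.3 -0.5] w 0.0873 g 0.0
```

```bash
for i in 1 2; do python3 -m creep '[{"translation":[150,-100,0],"roll":0,"gripper":87},{"translation":[150,-100,0],"roll":0,"gripper":87},{"translation":[150,-100,0],"roll":0,"gripper":87},{"translation":[150,-100,0],"roll":0,"gripper":87},{"translation":[150,-100,0],"roll":0,"gripper":87}]' >/dev/null; python3 st.py; done
```

```text
t33.4 p [-0.0829 -0.048   0.3099] z [ 0.047  0.027 -0.999] yz 0.019 xaz -170.1 q [ 2.02 -0.75  2.31 -0.05  1.58  0.27] F [-0.7  0.2  0.3] w 0.0871 g 0.0
t33.9 p [-0.0822 -0.0664  0.2994] z [ 0.021  0.007 -1.   ] yz 0.004 xaz -170.1 q [ 2.13 -0.75  2.33 -0.02  1.57  0.38] F [-0.4 -0.6 -0.4] w 0.0876 g 0.0
```

```bash
python3 -m creep '[{"translation":[180,-40,0],"roll":0,"gripper":87},{"translation":[180,-40,0],"roll":0,"gripper":87},{"translation":[180,-40,0],"roll":0,"gripper":87},{"translation":[180,-40,0],"roll":0,"gripper":87}]' >/dev/null; python3 st.py; python3 to.py '[0.30,0.1,0.40]' '[0.47,0.13,0.40]'
```

```text
t34.2 p [-0.1003 -0.0565  0.2929] z [-0.009 -0.009 -1.   ] yz -0.007 xaz -170.3 q [ 1.95 -0.75  2.35  0.01  1.55  0.21] F [-0.6  0.5 -0.2] w 0.0870 g 0.0
[0.30,0.1,0.40] tool mm [-419.9   85.8 -111.9] rows>=10.6
[0.47,0.13,0.40] tool mm [-592.6   86.6 -113.6] rows>=14.6
```

```bash
for i in 1 2 3; do python3 -m creep '[{"translation":[-35,6,-10],"roll":0,"gripper":60},{"translation":[-70,12,-20],"roll":0,"gripper":60},{"translation":[-105,18,-25],"roll":0,"gripper":60},{"translation":[-140,22,-30],"roll":0,"gripper":60},{"translation":[-180,28,-35],"roll":0,"gripper":60}]' >/dev/null; python3 st.py;done;  python3 to.py '[0.4857,0.1365,0.25]'
```

```text
t34.6 p [-0.0737 -0.0832  0.3175] z [ 0.057 -0.062 -0.996] yz -0.070 xaz -170.9 q [ 2.14 -0.75  2.29 -0.01  1.69  0.41] F [-1.1 -0.5 -0.8] w 0.0635 g 0.0
t35.0 p [-0.0119 -0.1169  0.3454] z [ 0.078 -0.04  -0.996] yz -0.052 xaz -170.3 q [ 2.82 -0.75  2.22  0.01  1.76  1.09] F [-0.6 -0.6 -0.4] w 0.0597 g 0.0
t35.4 p [ 0.0218 -0.1181  0.3702] z [ 0.109 -0.026 -0.994] yz -0.045 xaz -169.9 q [ 3.08 -0.75  2.16  0.02  1.85  1.34] F [-0.4 -1.1  0.1] w 0.0601 g 0.0
[0.4857,0.1365,0.25] tool mm [-486.2  177.   163.5] rows>=13.0
```

```bash
m(){ :; }; python3 -m creep '[{"translation":[35,0,0],"roll":0,"gripper":60},{"translation":[70,10,0],"roll":0,"gripper":60},{"translation":[100,25,0],"roll":0,"gripper":60},{"translation":[125,42,0],"roll":0,"gripper":60},{"translation":[140,60,0],"roll":0,"gripper":60}]' >/dev/null; python3 st.py;  python3 -m creep '[{"translation":[20,30,0],"roll":0,"gripper":60},{"translation":[25,60,0],"roll":0,"gripper":60},{"translation":[20,100,0],"roll":0,"gripper":60},{"translation":[10,130,0],"roll":0,"gripper":60},{"translation":[-10,150,0],"roll":0,"gripper":60}]' >/dev/null; python3 st.py;python3 to.py '[-0.13,0.08,0.38]'  '[-0.03,0.14,0.40]' '[0.1,0.16,0.40]'
```

```text
t35.9 p [-0.1274 -0.0825  0.3528] z [ 0.11  -0.026 -0.994] yz -0.045 xaz -169.7 q [ 2.9  -0.4   2.14 -0.    1.52  1.15] F [ 0.2 -0.4 -0.1] w 0.0600 g 0.0
t36.3 p [-0.1455  0.0631  0.3474] z [ 0.108 -0.025 -0.994] yz -0.043 xaz -169.9 q [ 2.14 -0.36  2.14 -0.08  1.44  0.41] F [-1.1  1.5  1. ] w 0.0601 g 0.0
[-0.13,0.08,0.38] tool mm [-21.5  12.6 -31.2] rows>=1.0
[-0.03,0.14,0.40] tool mm [-132.    53.6  -41.7] rows>=3.6
[0.1,0.16,0.40] tool mm [-262.8   51.1  -28.1] rows>=6.5
```

```bash
python3 -m creep '[{"translation":[-15,35,-10],"roll":0,"gripper":60},{"translation":[-40,55,-20],"roll":0,"gripper":60},{"translation":[-75,65,-30],"roll":0,"gripper":60},{"translation":[-110,70,-40],"roll":0,"gripper":60},{"translation":[-145,72,-40],"roll":0,"gripper":60}]' >/dev/null; python3 st.py;  python3 -m creep '[{"translation":[-35,0,0],"roll":0,"gripper":60},{"translation":[-70,0,0],"roll":0,"gripper":60},{"translation":[-105,0,0],"roll":0,"gripper":60},{"translation":[-140,0,0],"roll":0,"gripper":60},{"translation":[-175,0,0],"roll":0,"gripper":60}]' >/dev/null; python3 st.py
```

```text
t36.7 p [-0.0444  0.153   0.3944] z [ 0.109 -0.023 -0.994] yz -0.041 xaz -169.9 q [ 1.33 -0.44  2.04 -0.11  1.53 -0.41] F [-0.2  1.3 -0.2] w 0.0600 g 0.0
t37.1 p [0.1186 0.1798 0.4104] z [ 0.109 -0.024 -0.994] yz -0.043 xaz -170.0 q [ 0.56 -0.37  1.98 -0.08  1.46 -1.17] F [-0.6  1.9  0.5] w 0.0601 g 0.0
```

```bash
for i in 1 2 3 4 5; do python3 -m creep '[{"translation":[185,75,0],"roll":0,"gripper":60},{"translation":[185,75,0],"roll":0,"gripper":60},{"translation":[185,75,0],"roll":0,"gripper":60},{"translation":[185,75,0],"roll":0,"gripper":60},{"translation":[185,75,0],"roll":0,"gripper":60}]' >/dev/null; python3 st.py; done
```

```text
t37.5 p [-0.0409  0.2168  0.3922] z [ 0.108 -0.025 -0.994] yz -0.042 xaz -170.3 q [ 1.39 -0.29  1.98 -0.11  1.45 -0.34] F [0.1 0.6 0.3] w 0.0602 g 0.0
t37.9 p [-0.2374  0.2582  0.3696] z [ 0.108 -0.025 -0.994] yz -0.044 xaz -169.8 q [ 2.06  0.02  1.81 -0.08  1.39  0.33] F [0.9 0.6 0.6] w 0.0600 g 0.0
t38.4 p [-0.4318  0.3007  0.3467] z [ 0.107 -0.026 -0.994] yz -0.044 xaz -169.8 q [ 2.35  0.33  1.47 -0.06  1.44  0.62] F [-0.2  0.4  0.2] w 0.0601 g 0.0
t38.8 p [-0.6253  0.3426  0.324 ] z [ 0.108 -0.026 -0.994] yz -0.044 xaz -169.9 q [ 2.5   0.64  0.99 -0.04  1.61  0.76] F [0.6 0.7 0.6] w 0.0600 g 0.0
t39.2 p [-0.8086  0.3804  0.2976] z [ 0.099 -0.022 -0.995] yz -0.039 xaz -169.9 q [ 2.59  1.04  0.22 -0.04  1.98  0.83] F [-84.8  44.   13.2] w 0.0599 g 0.0
```

```bash
for i in 1 2; do python3 -m creep '[{"translation":[100,40,0],"roll":0,"gripper":60},{"translation":[100,40,0],"roll":0,"gripper":60},{"translation":[100,40,0],"roll":0,"gripper":60}]' >/dev/null; python3 st.py; done
```

```text
t39.4 p [-0.8314  0.3699  0.2667] z [ 0.076 -0.012 -0.997] yz -0.025 xaz -170.0 q [ 2.61  1.07  0.22 -0.03  1.92  0.86] F [-0.2  0.5  0.8] w 0.0598 g 0.0
t39.7 p [-0.8529  0.3616  0.2465] z [ 0.043  0.003 -0.999] yz -0.004 xaz -170.1 q [ 2.63  1.1   0.22 -0.02  1.86  0.88] F [ 0.3 -0.7  0.5] w 0.0600 g 0.0
```

```bash
python3 -m creep '[{"translation":[100,20,0],"roll":0,"gripper":60},{"translation":[100,20,0],"roll":0,"gripper":60},{"translation":[100,20,0],"roll":0,"gripper":60},{"translation":[100,20,0],"roll":0,"gripper":60}]' >/dev/null; python3 st.py
```

```text
t40.0 p [-0.8785  0.337   0.2231] z [ 0.014  0.014 -1.   ] yz 0.011 xaz -170.0 q [ 2.66  1.12  0.22 -0.02  1.81  0.91] F [-0.1 -0.5 -0.6] w 0.0600 g 0.0
```

```bash
for i in 1 2; do python3 -m creep '[{"translation":[-20,0,-10],"roll":0,"gripper":60},{"translation":[-70,0,-30],"roll":0,"gripper":60},{"translation":[-110,0,-50],"roll":0,"gripper":60},{"translation":[-150,0,-70],"roll":0,"gripper":60},{"translation":[-200,2,-95],"roll":0,"gripper":60}]' >/dev/null; python3 st.py;done; for i in 1 2; do python3 -m creep '[{"translation":[-40,-8,-3],"roll":0,"gripper":60},{"translation":[-80,-15,-6],"roll":0,"gripper":60},{"translation":[-120,-23,-10],"roll":0,"gripper":60},{"translation":[-160,-30,-15],"roll":0,"gripper":60},{"translation":[-195,-36,-15],"roll":0,"gripper":60}]' >/dev/null; python3 st.py;done; python3 to.py '[0.36,0.15,0.42]'
```

```text
t40.4 p [-0.7093  0.3682  0.3087] z [ 0.013  0.016 -1.   ] yz 0.013 xaz -170.1 q [ 2.53  0.75  0.81 -0.02  1.58  0.79] F [-0.4  1.   1.1] w 0.0601 g 0.0
t40.9 p [-0.5421  0.3977  0.3922] z [ 0.013  0.016 -1.   ] yz 0.014 xaz -170.1 q [ 2.35  0.48  1.1  -0.02  1.56  0.61] F [-0.8  0.1  0.9] w 0.0600 g 0.0
t41.3 p [-0.3437  0.3957  0.4105] z [ 0.013  0.019 -1.   ] yz 0.017 xaz -170.1 q [ 2.08  0.23  1.44 -0.02  1.47  0.34] F [ 0.2  0.7 -0.1] w 0.0600 g 0.0
t41.7 p [-0.1455  0.3934  0.4282] z [ 0.015  0.02  -1.   ] yz 0.017 xaz -170.1 q [ 1.67  0.03  1.62 -0.02  1.47 -0.07] F [0.2 1.  0.1] w 0.0602 g 0.0
[0.36,0.15,0.42] tool mm [-456.  -326.7   11. ] rows>=13.5
```

```bash
for i in 1 2 3; do python3 -m creep '[{"translation":[-32,-22,0],"roll":0,"gripper":60},{"translation":[-64,-44,0],"roll":0,"gripper":60},{"translation":[-96,-66,0],"roll":0,"gripper":60},{"translation":[-128,-88,0],"roll":0,"gripper":60},{"translation":[-152,-109,3],"roll":0,"gripper":60}]' >/dev/null; python3 st.py;done; python3 - <<'E'
from h import *
exec(open('st.py').read())
im=shot('top','t2.png');b=im[60:330,100:460];cv2.imwrite('pics/t2c.png',cv2.resize(b,(800,600),interpolation=cv2.INTER_CUBIC))
for n in ['cup_1','cup_base','gel_jar','tray_grip','door']: print(n,[(np.round(r['bbox']).astype(int).tolist(),round(r['p'],2)) for r in viewer.recognise('top',n)])
E
```

```text
t42.1 p [0.0232 0.3114 0.4259] z [ 0.019  0.019 -1.   ] yz 0.015 xaz -170.1 q [ 1.14 -0.17  1.81 -0.01  1.47 -0.6 ] F [-0.   1.1  0.4] w 0.0604 g 0.0
t42.5 p [0.1926 0.2294 0.4245] z [ 0.022  0.016 -1.   ] yz 0.013 xaz -170.2 q [ 0.49 -0.19  1.83  0.    1.48 -1.25] F [ 0.   0.8 -0.2] w 0.0605 g 0.0
t42.9 p [0.3616 0.1475 0.4228] z [ 0.021  0.014 -1.   ] yz 0.010 xaz -170.2 q [ 0.09 -0.02  1.69  0.01  1.45 -1.65] F [0.  1.3 0.1] w 0.0598 g 0.0
t42.9 p [0.3616 0.1475 0.4228] z [ 0.021  0.014 -1.   ] yz 0.010 xaz -170.2 q [ 0.09 -0.02  1.69  0.01  1.45 -1.65] F [0.  1.3 0.1] w 0.0598 g 0.0
cup_1 [([352, 212, 24, 24], 0.83), ([399, 255, 19, 20], 0.82), ([319, 214, 21, 21], 0.6), ([281, 189, 22, 23], 0.59)]
cup_base [([169, 168, 79, 67], 0.64)]
gel_jar []
tray_grip [([172, 169, 75, 63], 0.77)]
door [([111, 183, 64, 86], 0.68)]
```

View pics/t2c.png

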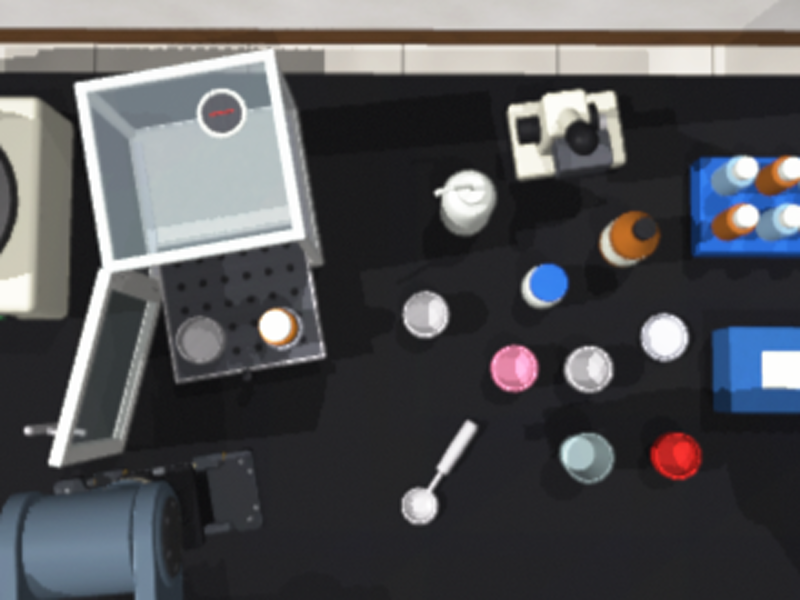

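```bash
python3 - <<'E'
from h import *
from own import *
s=360/800
q=lambda a,b:(100+(a+.5)*s-.5,60+(b+.5)*s-.5)
im=cv2.imread('pics/t2.png')
def O(p): d=p[:2]-c; return (d@ex).round(4),(d@ey).round(4)
for n,ab,z in [('tab',(248,377),.1),('base',(200,341),.111),('gel',(278,326),.129),('c1',(426,314),.056),('c2',(588,369),.056)]:
    p=onz('top',*q(*ab),z);print(n,p.round(4),O(p))
# finer rim circle fit by Hough
for n,(u,v),z in [('base',q(200,341),.111),('c1',q(426,314),.056),('c2',q(588,369),.056)]:
    x0,y0=int(u)-20,int(v)-20
    g=cv2.resize(cv2.cvtColor(im[y0:y0+40,x0:x0+40],cv2.COLOR_BGR2GRAY),None,fx=8,fy=8,interpolation=cv2.INTER_CUBIC)
    H=cv2.HoughCircles(g,cv2.HOUGH_GRADIENT,1.5,60,param1=80,param2=20,minRadius=60,maxRadius=100)
    if H is not None:
        for h in H[0][:2]:
            p=onz('top',x0+(h[0]+.5)/8-.5,y0+(h[1]+.5)/8-.5,z); print(n,h.round(0),p.round(4),O(p))
E
```

```text
tab [0.4846 0.1344 0.1   ] (np.float64(-0.268), np.float64(-0.002))
base [0.5337 0.1997 0.111 ] (np.float64(-0.2081), np.float64(0.0536))
gel [0.554  0.0896 0.129 ] (np.float64(-0.2077), np.float64(-0.0583))
c1 [ 0.5773 -0.1129  0.056 ] (np.float64(-0.2208), np.float64(-0.2618))
c2 [ 0.5   -0.345  0.056] (np.float64(-0.3382), np.float64(-0.4764))
c1 [163. 163.  82.] [ 0.5777 -0.1113  0.056 ] (np.float64(-0.2202), np.float64(-0.2603))
c2 [167. 167.  84.] [ 0.501  -0.3455  0.056 ] (np.float64(-0.3374), np.float64(-0.477))
```

```bash
python3 to.py '[0.486,0.1365,0.20]' '[0.486,0.1365,0.09]'
```

```text
[0.486,0.1365,0.20] tool mm [-120.9  -37.5  223. ] rows>=6.1
[0.486,0.1365,0.09] tool mm [-118.9  -38.7  332.9] rows>=8.5
```

```bash
python3 -m creep '[{"translation":[-30,-10,20],"roll":0,"gripper":40},{"translation":[-60,-20,50],"roll":0,"gripper":40},{"translation":[-90,-30,85],"roll":0,"gripper":40},{"translation":[-119,-38,120],"roll":0,"gripper":40},{"translation":[-119,-38,160],"roll":0,"gripper":40}]' >/dev/null; python3 -m creep '[{"translation":[0,0,40],"roll":0,"gripper":40},{"translation":[0,0,80],"roll":0,"gripper":40},{"translation":[0,0,120],"roll":0,"gripper":40},{"translation":[0,0,150],"roll":0,"gripper":40},{"translation":[0,0,172],"roll":0,"gripper":40}]' >/dev/null; python3 st.py; python3 -m creep '[{"translation":[0,0,0],"roll":0,"gripper":5},{"translation":[0,0,0],"roll":0,"gripper":5},{"translation":[0,0,0],"roll":0,"gripper":5},{"translation":[0,0,0],"roll":0,"gripper":5},{"translation":[0,0,0],"roll":0,"gripper":5}]' 15 >/dev/null; python3 st.py; python3 -m creep '[{"translation":[0,0,0],"roll":0,"gripper":5},{"translation":[0,0,0],"roll":0,"gripper":5},{"translation":[6,0,0],"roll":0,"gripper":5},{"translation":[12,0,0],"roll":0,"gripper":5},{"translation":[18,0,0],"roll":0,"gripper":5}]' 15 >/dev/null; python3 st.py; python3 -m creep '[{"translation":[4,0,0],"roll":0,"gripper":5},{"translation":[4,0,0],"roll":0,"gripper":5},{"translation":[7,0,0],"roll":0,"gripper":5},{"translation":[7,0,0],"roll":0,"gripper":5}]' 15 >/dev/null; python3 st.py
```

```text
t44.1 p [0.4832 0.1381 0.0962] z [ 0.012  0.014 -1.   ] yz 0.011 xaz -170.0 q [ 0.05  0.6   1.87  0.02  0.66 -1.71] F [ 0.9 -0.4  0.5] w 0.0400 g 0.0
t44.5 p [0.4864 0.1368 0.1   ] z [ 0.019  0.013 -1.   ] yz 0.009 xaz -170.0 q [ 0.05  0.59  1.87  0.02  0.66 -1.71] F [  1.2 -15.4   3.3] w 0.0144 g 7.9
t44.9 p [0.4708 0.1335 0.0999] z [ 0.024  0.014 -1.   ] yz 0.009 xaz -170.1 q [ 0.04  0.58  1.91  0.02  0.63 -1.72] F [ 2.9 -1.6  9.5] w 0.0137 g 15.0
t45.2 p [0.4655 0.1325 0.0999] z [ 0.028  0.014 -1.   ] yz 0.009 xaz -170.1 q [ 0.04  0.57  1.93  0.02  0.61 -1.72] F [ 5.7 -0.6  7.1] w 0.0140 g 15.0
```

```bash
python3 -m creep '[{"translation":[3,0,0],"roll":0,"gripper":5},{"translation":[6,0,0],"roll":0,"gripper":5},{"translation":[6,0,0],"roll":0,"gripper":5}]' 20 >/dev/null; python3 st.py
```

```text
t45.5 p [0.4652 0.1324 0.0999] z [ 0.04   0.016 -0.999] yz 0.009 xaz -170.2 q [ 0.04  0.57  1.94  0.03  0.6  -1.73] F [13.7  4.7 -1.8] w 0.0140 g 20.0
```

```bash
python3 -m creep '[{"translation":[-5,0,0],"roll":0,"gripper":50},{"translation":[-5,0,0],"roll":0,"gripper":50},{"translation":[-5,0,0],"roll":0,"gripper":50},{"translation":[-5,0,0],"roll":0,"gripper":50}]' >/dev/null;  python3 -m creep '[{"translation":[0,0,-40],"roll":0,"gripper":87},{"translation":[0,0,-80],"roll":0,"gripper":87},{"translation":[20,-20,-120],"roll":0,"gripper":87},{"translation":[40,-50,-160],"roll":0,"gripper":87},{"translation":[70,-90,-160],"roll":0,"gripper":87}]' >/dev/null; cat > meas.py <<'E'
from h import *
from own import *
exec(open('st.py').read())
import sys
im=shot('top',sys.argv[1])
def O(p): d=p[:2]-c; return (d@ex).round(4),(d@ey).round(4)
for n,w,z in [('base',W(-.23,.055),.111),('gel',W(-.23,-.055),.129),('c1',[.5775,-.112,0],.056),('c2',[.501,-.345,0],.056)]:
    u,v=proj('top',[w[0],w[1],z])[0]
    x0,y0=int(u)-22,int(v)-22
    sub=im[y0:y0+44,x0:x0+44]
    g=cv2.resize(cv2.cvtColor(sub,cv2.COLOR_BGR2GRAY),None,fx=8,fy=8,interpolation=cv2.INTER_CUBIC)
    H=cv2.HoughCircles(g,cv2.HOUGH_GRADIENT,1.5,40,param1=60,param2=15,minRadius=55,maxRadius=95)
    if H is not None:
        for h in H[0][:2]:
            p=onz('top',x0+(h[0]+.5)/8-.5,y0+(h[1]+.5)/8-.5,z); print(n,h.round(0),p.round(4),O(p))
E
python3 meas.py t3.png; python3 - <<'E'
from h import *
im=cv2.imread('pics/t3.png');cv2.imwrite('pics/t3c.png',cv2.resize(im[140:300,160:440],(800,457),interpolation=cv2.INTER_CUBIC))
E
```

```text
t46.2 p [0.4153 0.0496 0.2542] z [ 0.023  0.013 -1.   ] yz 0.009 xaz -169.9 q [-0.16  0.22  1.92  0.02  0.98 -1.92] F [ 1.  -1.5 -0.2] w 0.0660 g 0.0
base [182. 173.  86.] [0.5151 0.1975 0.111 ] (np.float64(-0.2267), np.float64(0.0547))
base [154. 241.  82.] [0.4892 0.2079 0.111 ] (np.float64(-0.2504), np.float64(0.0696))
gel [205. 184.  76.] [0.5326 0.0823 0.129 ] (np.float64(-0.2301), np.float64(-0.0618))
gel [157. 173.  79.] [0.5364 0.1005 0.129 ] (np.float64(-0.2231), np.float64(-0.0445))
c1 [182. 185.  83.] [ 0.5783 -0.1127  0.056 ] (np.float64(-0.2198), np.float64(-0.2617))
c2 [184. 184.  84.] [ 0.5008 -0.3457  0.056 ] (np.float64(-0.3376), np.float64(-0.4772))
c2 [187.  43.  70.] [ 0.5569 -0.3471  0.056 ] (np.float64(-0.2826), np.float64(-0.4886))
```

View pics/t3c.png

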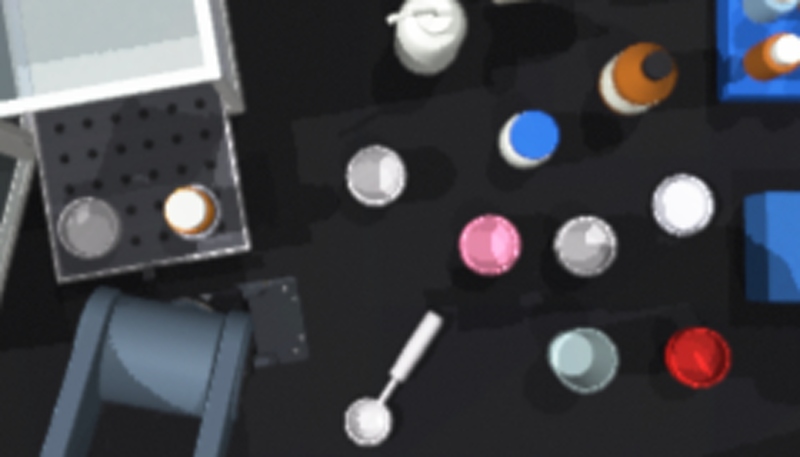

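```bash
python3 to.py '[0.578,-0.1125,0.17]' '[0.578,-0.1125,0.04]'
```

```text
[0.578,-0.1125,0.17] tool mm [-136.5 -183.2   84.7] rows>=5.8
[0.578,-0.1125,0.04] tool mm [-134.2 -184.   214.6] rows>=7.5
```

```bash
python3 -m creep '[{"translation":[-10,-38,0],"roll":0,"gripper":87},{"translation":[-25,-76,0],"roll":0,"gripper":87},{"translation":[-45,-112,0],"roll":0,"gripper":87},{"translation":[-75,-140,0],"roll":0,"gripper":87},{"translation":[-105,-165,20],"roll":0,"gripper":87}]' >/dev/null; python3 -m creep '[{"translation":[-29,-19,25],"roll":0,"gripper":87},{"translation":[-30,-19,65],"roll":0,"gripper":87},{"translation":[-30,-19,65],"roll":0,"gripper":87},{"translation":[-30,-19,65],"roll":0,"gripper":87}]' >/dev/null; python3 st.py; python3 to.py '[0.578,-0.1125,0.04]'; python3 - <<'E'
from h import *
o=telemetry.get_obs();im=shot('wrist','w4.png')
for r in viewer.recognise('wrist','cup_1'):
    b=r['bbox'];print(np.round(b),r['p'],wonz(b[0]+b[2]/2,b[1]+b[3]/2,.045,o).round(4))
E
```

```text
t47.0 p [ 0.5745 -0.1051  0.1634] z [ 0.005  0.018 -1.   ] yz 0.017 xaz -170.1 q [-0.38  0.57  1.61  0.02  0.96 -2.14] F [-0.3  0.  -0.1] w 0.0867 g 0.0
[0.578,-0.1125,0.04] tool mm [ -1.2  -9.9 123.3] rows>=3.0
[ 2.  2. 23. 15.] 0.93 [ 0.4033 -0.4156  0.045 ]
[235. 172.  80.  82.] 0.65 [ 0.5748 -0.1094  0.045 ]
[17. 67. 72. 65.] 0.65 [ 0.5001 -0.3336  0.045 ]
[100.  66.  80.  79.] 0.61 [ 0.5012 -0.2368  0.045 ]
```

```bash
python3 -m creep '[{"translation":[-1,-8,40],"roll":0,"gripper":87},{"translation":[-1,-8,80],"roll":0,"gripper":87},{"translation":[-1,-8,110],"roll":0,"gripper":87},{"translation":[-1,-8,123],"roll":0,"gripper":87},{"translation":[-1,-8,123],"roll":0,"gripper":87}]' >/dev/null; python3 st.py; python3 -m creep '[{"translation":[0,0,0],"roll":0,"gripper":50},{"translation":[0,0,0],"roll":0,"gripper":50},{"translation":[0,0,0],"roll":0,"gripper":50},{"translation":[0,0,0],"roll":0,"gripper":50},{"translation":[0,0,0],"roll":0,"gripper":50}]' 12 >/dev/null; python3 st.py; python3 -m creep '[{"translation":[0,0,0],"roll":0,"gripper":50},{"translation":[0,0,0],"roll":0,"gripper":50}]' 12 >/dev/null; python3 st.py
```

```text
t47.5 p [ 0.5807 -0.1117  0.0433] z [ 0.012  0.015 -1.   ] yz 0.013 xaz -170.1 q [-0.39  0.76  1.66  0.03  0.71 -2.15] F [-0.5  0.4  0.1] w 0.0867 g 0.0
t48.0 p [ 0.5829 -0.1127  0.0455] z [ 0.018  0.013 -1.   ] yz 0.010 xaz -170.1 q [-0.39  0.76  1.66  0.03  0.71 -2.15] F [0.2 0.3 7.4] w 0.0637 g 11.9
t48.1 p [ 0.5829 -0.1127  0.0455] z [ 0.017  0.013 -1.   ] yz 0.010 xaz -170.1 q [-0.39  0.76  1.66  0.03  0.71 -2.15] F [-0.6  1.   7.3] w 0.0634 g 11.9
```

```bash
python3 -m creep '[{"translation":[0,0,-30],"roll":0,"gripper":50},{"translation":[0,0,-70],"roll":0,"gripper":50},{"translation":[0,0,-110],"roll":0,"gripper":50},{"translation":[0,0,-150],"roll":0,"gripper":50},{"translation":[0,0,-190],"roll":0,"gripper":50}]' 15 >/dev/null; python3 -m creep '[{"translation":[0,0,0],"roll":0,"gripper":50},{"translation":[0,0,0],"roll":0,"gripper":50}]' 15 >/dev/null;python3 st.py; python3 to.py '[0.5197,0.1975,0.23]';  python3 - <<'E'
from h import *
o=telemetry.get_obs();im=shot('wrist','w5.png')
for r in viewer.recognise('wrist','cup_1'):
    b=r['bbox'];print(np.round(b),r['p'],wonz(b[0]+b[2]/2,b[1]+b[3]/2,o['position'][2],o).round(4))
cv2.imwrite('pics/w5c.png',im[100:340,140:420].repeat(2,0).repeat(2,1))
E
```

```text
t48.7 p [ 0.5806 -0.1157  0.237 ] z [ 0.021  0.011 -1.   ] yz 0.007 xaz -170.1 q [-0.39  0.48  1.54  0.02  1.11 -2.15] F [-0.7  0.3 -1.6] w 0.0633 g 14.8
[0.5197,0.1975,0.23] tool mm [  6.2 318.9   9.1] rows>=7.7
[216. 199. 140. 136.] 0.95 [ 0.5713 -0.1152  0.237 ]
[10.  1. 55. 24.] 0.81 [ 0.4576 -0.2684  0.237 ]
[146.  70.  65.  61.] 0.63 [ 0.5011 -0.1754  0.237 ]
[66. 64. 58. 56.] 0.59 [ 0.5001 -0.2198  0.237 ]
```

View pics/w5c.png

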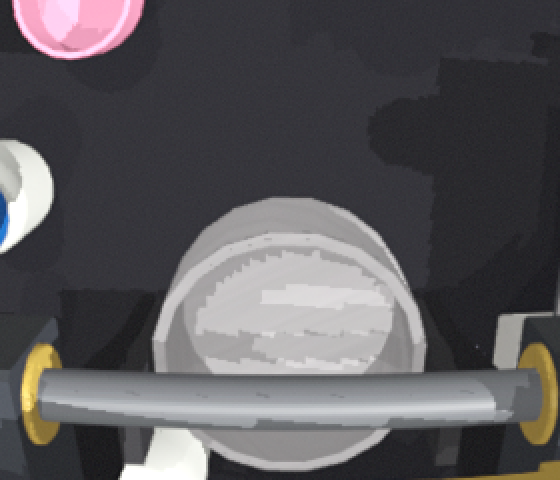

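```bash
python3 - <<'E'
from h import *
o=telemetry.get_obs();p=o['position']
q=lambda a,b:(140+(a+.5)/2-.5,100+(b+.5)/2-.5)
far=wonz(*q(289,468),p[2]+.0105,o);near=wonz(*q(289,233),p[2]+.0105,o);l=wonz(*q(153,350),p[2]+.0105,o);r=wonz(*q(426,350),p[2]+.0105,o)
print((far-p).round(4),(near-p).round(4),(l-p).round(4),(r-p).round(4))
M=R.from_quat(o['tool_rot']).as_matrix()
print('center tool mm',(M.T@((far+near)/2-p)*1e3).round(1),np.linalg.norm(far-near),np.linalg.norm(l-r),(M.T@((l+r)/2-p)*1e3).round(1))
E
```

```text
[0.0234 0.0052 0.0105] [-0.0378 -0.0055  0.0105] [-0.0046 -0.0315  0.0105] [-0.0151  0.0306  0.0105]
center tool mm [  7.    1.2 -10.6] 0.06205149744271043 0.06298682786647779 [  9.6   1.4 -10.6]
```

```bash
python3 -m creep '[{"translation":[2,25,0],"roll":0,"gripper":50},{"translation":[3,60,0],"roll":0,"gripper":50},{"translation":[4,98,0],"roll":0,"gripper":50},{"translation":[5,136,0],"roll":0,"gripper":50},{"translation":[6,172,0],"roll":0,"gripper":50}]' 15 >/dev/null; python3 -m creep '[{"translation":[0,38,0],"roll":0,"gripper":50},{"translation":[0,75,0],"roll":0,"gripper":50},{"translation":[0,110,0],"roll":0,"gripper":50},{"translation":[0,135,0],"roll":0,"gripper":50},{"translation":[0,147,0],"roll":0,"gripper":50}]' 15 >/dev/null;python3 -m creep '[{"translation":[0,0,20],"roll":0,"gripper":50},{"translation":[0,0,40],"roll":0,"gripper":50},{"translation":[0,0,50],"roll":0,"gripper":50},{"translation":[0,0,50],"roll":0,"gripper":50},{"translation":[0,0,50],"roll":0,"gripper":50}]' 15 >/dev/null; python3 st.py; python3 to.py '[0.519,0.197,0.185]' ;  python3 - <<'E'
from h import *
o=telemetry.get_obs();im=shot('wrist','w6.png')
cv2.imwrite('pics/w6c.png',im[100:340,140:420].repeat(2,0).repeat(2,1))
E
```

```text
t50.1 p [0.5185 0.198  0.1859] z [ 0.011  0.013 -1.   ] yz 0.011 xaz -170.1 q [ 0.16  0.5   1.68  0.01  0.95 -1.59] F [-0.1  0.2 -1. ] w 0.0636 g 14.8
[0.519,0.197,0.185] tool mm [-0.3 -1.1  0.9] rows>=0.0
```

View pics/w6c.png

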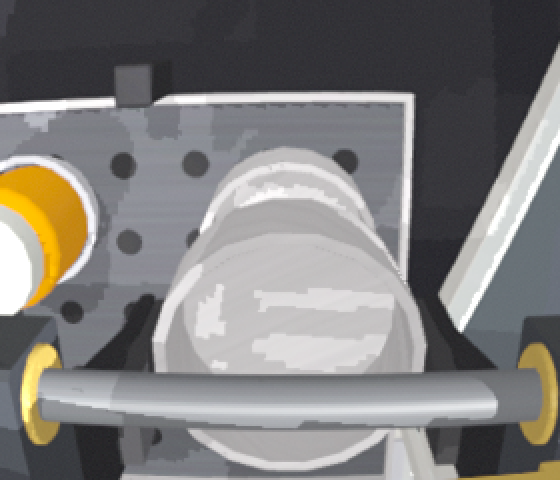

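```bash
python3 - <<'E'
from h import *
from own import *
o=telemetry.get_obs();p=o['position']
q=lambda a,b:(140+(a+.5)/2-.5,100+(b+.5)/2-.5)
def O(p): d=p[:2]-c; return (d@ex).round(4),(d@ey).round(4)
for a,b,z in [(287,150,.111),(287,163,.111),(287,150,.073),(198,235,.111),(379,235,.111),(408,95,.061)]: print(a,b,z,O(wonz(*q(a,b),z,o)))
print('tcp',O(p))
E
```

```text
287 150 0.111 (np.float64(-0.2626), np.float64(0.0563))
287 163 0.111 (np.float64(-0.2581), np.float64(0.0563))
287 150 0.073 (np.float64(-0.2557), np.float64(0.0565))
198 235 0.111 (np.float64(-0.2326), np.float64(0.0246))
379 235 0.111 (np.float64(-0.232), np.float64(0.0887))
408 95 0.061 (np.float64(-0.2768), np.float64(0.1071))
tcp (np.float64(-0.2225), np.float64(0.0547))
```

```bash
python3 -m creep '[{"translation":[0,0,12],"roll":0,"gripper":50},{"translation":[0,0,24],"roll":0,"gripper":50},{"translation":[0,0,34],"roll":0,"gripper":50},{"translation":[0,0,40],"roll":0,"gripper":50},{"translation":[0,0,40],"roll":0,"gripper":50}]' 15 >/dev/null;python3 st.py; python3 -m creep '[{"translation":[0,0,4],"roll":0,"gripper":50},{"translation":[0,0,8],"roll":0,"gripper":50},{"translation":[0,0,10],"roll":0,"gripper":50},{"translation":[0,0,10],"roll":0,"gripper":50}]' 15 >/dev/null;python3 st.py
```

```text
t50.5 p [0.5193 0.199  0.1464] z [ 0.013  0.013 -1.   ] yz 0.011 xaz -170.1 q [ 0.16  0.56  1.71  0.01  0.86 -1.59] F [-0.6 -0.5 -1.6] w 0.0635 g 14.8
t50.9 p [0.5197 0.1994 0.1369] z [ 0.014  0.014 -1.   ] yz 0.011 xaz -170.1 q [ 0.16  0.58  1.71  0.02  0.84 -1.59] F [-0.6  0.2 -0.3] w 0.0633 g 14.8
```

```bash
python3 -m creep '[{"translation":[0,-1,3],"roll":0,"gripper":50},{"translation":[0,-1,5],"roll":0,"gripper":50},{"translation":[0,-1,5],"roll":0,"gripper":50}]' 15 >/dev/null;python3 st.py; python3 -m creep '[{"translation":[0,0,2],"roll":0,"gripper":50},{"translation":[0,0,2],"roll":0,"gripper":50},{"translation":[0,0,2],"roll":0,"gripper":50}]' 15 >/dev/null;python3 st.py
```

```text
t51.1 p [0.5199 0.1984 0.1318] z [ 0.014  0.014 -1.   ] yz 0.011 xaz -170.1 q [ 0.16  0.58  1.72  0.02  0.82 -1.6 ] F [-0.1  0.1 -1.6] w 0.0634 g 14.8
t51.4 p [0.5204 0.1986 0.1305] z [ 0.016  0.014 -1.   ] yz 0.011 xaz -170.1 q [ 0.16  0.59  1.72  0.02  0.82 -1.6 ] F [-0.4 -0.   2.6] w 0.0632 g 15.5
```

```bash
python3 -m creep '[{"translation":[0,0,0],"roll":0,"gripper":80},{"translation":[0,0,0],"roll":0,"gripper":80},{"translation":[0,0,0],"roll":0,"gripper":80},{"translation":[0,0,0],"roll":0,"gripper":80}]' >/dev/null;python3 st.py; python3 -m creep '[{"translation":[0,0,-25],"roll":0,"gripper":80},{"translation":[0,0,-60],"roll":0,"gripper":80},{"translation":[0,-20,-95],"roll":0,"gripper":80},{"translation":[0,-55,-115],"roll":0,"gripper":80},{"translation":[20,-95,-115],"roll":0,"gripper":80}]' >/dev/null;python3 st.py;  python3 -m creep '[{"translation":[15,-36,0],"roll":0,"gripper":87},{"translation":[30,-72,0],"roll":0,"gripper":87},{"translation":[45,-108,0],"roll":0,"gripper":87},{"translation":[60,-144,0],"roll":0,"gripper":87},{"translation":[70,-180,0],"roll":0,"gripper":87}]' >/dev/null; python3 meas.py t4.png; python3 to.py '[0.5009,-0.3455,0.17]'
python3 - <<'E'
from h import *
im=cv2.imread('pics/t4.png');cv2.imwrite('pics/t4c.png',cv2.resize(im[150:270,130:290],(800,600),interpolation=cv2.INTER_CUBIC))
E
```

```text
t51.7 p [0.52   0.1985 0.13  ] z [ 0.015  0.014 -1.   ] yz 0.011 xaz -170.1 q [ 0.16  0.59  1.72  0.02  0.82 -1.6 ] F [-0.3 -0.1  0.6] w 0.0781 g 0.0
t52.1 p [0.5224 0.1028 0.2492] z [ 0.031  0.014 -0.999] yz 0.008 xaz -169.9 q [-0.02  0.38  1.68  0.02  1.05 -1.78] F [ 1.4 -1.9  0.4] w 0.0801 g 0.0
t52.5 p [ 0.4763 -0.0878  0.2406] z [ 0.014  0.014 -1.   ] yz 0.012 xaz -170.1 q [-0.42  0.34  1.78  0.02  1.01 -2.18] F [ 0.8  0.2 -0.9] w 0.0865 g 0.0
base [161. 170.  88.] [0.5162 0.2056 0.111 ] (np.float64(-0.2242), np.float64(0.0625))
base [280. 236.  62.] [0.4913 0.1596 0.111 ] (np.float64(-0.257), np.float64(0.0217))
gel [205. 185.  76.] [0.532  0.0822 0.129 ] (np.float64(-0.2307), np.float64(-0.0617))
gel [166. 173.  71.] [0.5364 0.0971 0.129 ] (np.float64(-0.2237), np.float64(-0.0479))
c2 [190. 184.  83.] [ 0.5008 -0.348   0.056 ] (np.float64(-0.338), np.float64(-0.4795))
c2 [332. 181.  73.] [ 0.5024 -0.4045  0.056 ] (np.float64(-0.3465), np.float64(-0.5354))
[0.5009,-0.3455,0.17] tool mm [  20.5 -251.4   69.2] rows>=6.3
```

View pics/t4c.png

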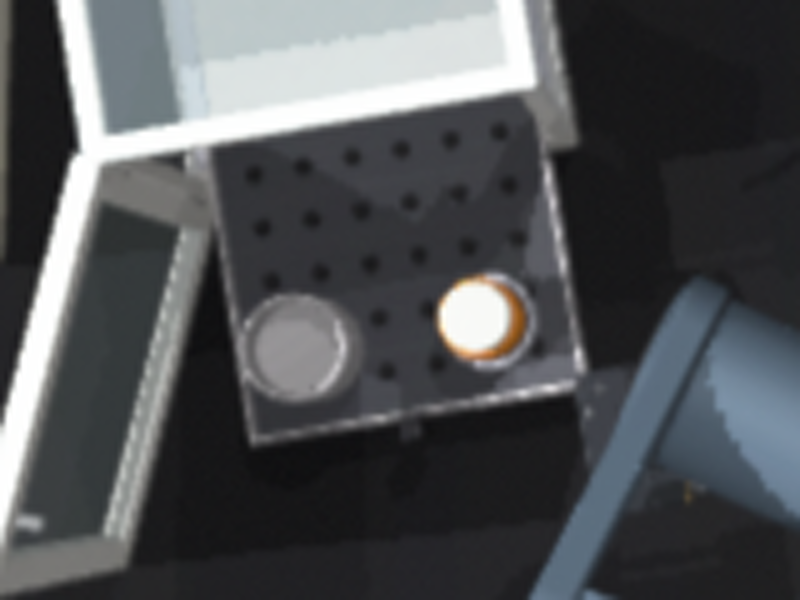

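```bash
python3 -m creep '[{"translation":[4,-40,0],"roll":0,"gripper":82},{"translation":[8,-80,0],"roll":0,"gripper":82},{"translation":[12,-120,0],"roll":0,"gripper":82},{"translation":[16,-160,0],"roll":0,"gripper":82},{"translation":[20,-195,0],"roll":0,"gripper":82}]' >/dev/null; python3 -m creep '[{"translation":[0,-35,30],"roll":0,"gripper":82},{"translation":[0,-57,69],"roll":0,"gripper":82},{"translation":[0,-57,69],"roll":0,"gripper":82},{"translation":[0,-57,69],"roll":0,"gripper":82}]' >/dev/null; python3 st.py; python3 to.py '[0.501,-0.3465,0.045]'; python3 - <<'E'
from h import *
o=telemetry.get_obs();im=shot('wrist','w7.png')
for r in viewer.recognise('wrist','cup_1'):
    b=r['bbox'];print(np.round(b),r['p'],wonz(b[0]+b[2]/2,b[1]+b[3]/2,.045,o).round(4))
cv2.imwrite('pics/w7c.png',im[60:340,40:460].repeat(1,0))
E
```

```text
t53.3 p [ 0.5011 -0.3368  0.1651] z [ 0.01   0.019 -1.   ] yz 0.017 xaz -170.2 q [-0.79  0.59  1.56  0.02  1.   -2.54] F [-0.4  0.3 -0.5] w 0.0822 g 0.0
[0.501,-0.3465,0.045] tool mm [  3.2 -11.5 119.9] rows>=2.9
[350. 189.  73.  79.] 0.85 [ 0.5002 -0.2413  0.045 ]
[229. 168.  82.  79.] 0.72 [ 0.4981 -0.3462  0.045 ]
[107.   9.  80.  75.] 0.58 [ 0.377  -0.4711  0.045 ]
```

View pics/w7c.png

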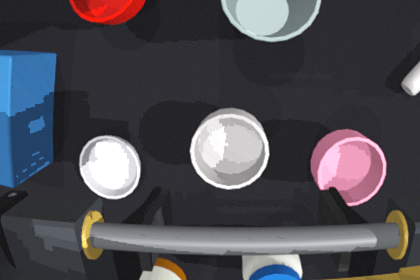

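```bash
python3 -m creep '[{"translation":[4,-9,40],"roll":0,"gripper":82},{"translation":[5,-9,80],"roll":0,"gripper":82},{"translation":[5,-9,110],"roll":0,"gripper":82},{"translation":[5,-9,122],"roll":0,"gripper":82},{"translation":[5,-9,122],"roll":0,"gripper":82}]' >/dev/null; python3 st.py; python3 -m creep '[{"translation":[0,0,0],"roll":0,"gripper":50},{"translation":[0,0,0],"roll":0,"gripper":50},{"translation":[0,0,0],"roll":0,"gripper":50},{"translation":[0,0,0],"roll":0,"gripper":50},{"translation":[0,0,0],"roll":0,"gripper":50}]' 12 >/dev/null; python3 st.py; python3 -m creep '[{"translation":[0,0,0],"roll":0,"gripper":50},{"translation":[0,0,0],"roll":0,"gripper":50}]' 12 >/dev/null; python3 st.py
```

```text
t53.9 p [ 0.5006 -0.3429  0.0454] z [ 0.012  0.017 -1.   ] yz 0.014 xaz -170.0 q [-0.79  0.77  1.61  0.03  0.76 -2.56] F [-0.1 -0.  -0.7] w 0.0819 g 0.0
t54.3 p [ 0.5025 -0.3465  0.0489] z [ 0.018  0.01  -1.   ] yz 0.007 xaz -170.1 q [-0.8   0.77  1.61  0.03  0.76 -2.56] F [-0.   0.8  7.6] w 0.0648 g 12.0
t54.4 p [ 0.5025 -0.3465  0.0489] z [ 0.018  0.01  -1.   ] yz 0.007 xaz -170.1 q [-0.8   0.77  1.61  0.03  0.76 -2.56] F [-0.1  1.   6. ] w 0.0646 g 12.0
```

```bash
python3 -m creep '[{"translation":[0,0,-30],"roll":0,"gripper":50},{"translation":[0,0,-70],"roll":0,"gripper":50},{"translation":[0,0,-110],"roll":0,"gripper":50},{"translation":[0,0,-150],"roll":0,"gripper":50},{"translation":[0,0,-190],"roll":0,"gripper":50}]' 15 >/dev/null; python3 -m creep '[{"translation":[0,0,-20],"roll":0,"gripper":50},{"translation":[0,0,-30],"roll":0,"gripper":50},{"translation":[0,0,-30],"roll":0,"gripper":50}]' 15 >/dev/null;python3 st.py; python3 to.py '[0.5197,0.1985,0.265]' ;  python3 - <<'E'
from h import *
o=telemetry.get_obs();im=shot('wrist','w8.png');p=o['position']
M=R.from_quat(o['tool_rot']).as_matrix()
for r in viewer.recognise('wrist','cup_1')[:1]:print(np.round(r['bbox']))
# rim edge rows on column 284 (near edge) compared with w5 reference by matching the rim patch
a=cv2.imread('pics/w5.png')[200:265,205:365];b=im[185:285,195:375]
m=cv2.matchTemplate(b,a,cv2.TM_CCOEFF_NORMED);_,v,_,l=cv2.minMaxLoc(m);print(v,'shift',l[0]-10,l[1]-15)
E
```

```text
t55.1 p [ 0.4986 -0.349   0.2694] z [ 0.019  0.01  -1.   ] yz 0.006 xaz -170.1 q [-0.8   0.47  1.45  0.02  1.21 -2.55] F [ 0.8 -0.3 -1.4] w 0.0645 g 15.0
[0.5197,0.1985,0.265] tool mm [-114.9  535.6   10. ] rows>=13.1
[220. 202. 133. 133.]
0.8386922478675842 shift 0 6
```

```bash
python3 - <<'E'
from h import *
o=telemetry.get_obs();p=o['position'];M=R.from_quat(o['tool_rot']).as_matrix()
n=wonz(284.2,222.0,p[2]+.0071,o);f=wonz(284.2,334.5,p[2]+.0071,o)
print((M.T@(n-p)*1e3).round(1),(M.T@(f-p)*1e3).round(1))
E
```

```text
[34.3  1.2 -7.6] [-27.2   1.2  -6.7]
```

```bash
python3 -m creep '[{"translation":[-6,25,0],"roll":0,"gripper":50},{"translation":[-14,65,0],"roll":0,"gripper":50},{"translation":[-22,105,0],"roll":0,"gripper":50},{"translation":[-30,145,0],"roll":0,"gripper":50},{"translation":[-39,185,0],"roll":0,"gripper":50}]' 15 >/dev/null; python3 -m creep '[{"translation":[-8,40,0],"roll":0,"gripper":50},{"translation":[-16,80,0],"roll":0,"gripper":50},{"translation":[-24,120,0],"roll":0,"gripper":50},{"translation":[-32,160,0],"roll":0,"gripper":50},{"translation":[-40,200,0],"roll":0,"gripper":50}]' 15 >/dev/null; python3 -m creep '[{"translation":[-8,40,0],"roll":0,"gripper":50},{"translation":[-16,80,0],"roll":0,"gripper":50},{"translation":[-24,115,0],"roll":0,"gripper":50},{"translation":[-30,140,0],"roll":0,"gripper":50},{"translation":[-33,150,0],"roll":0,"gripper":50}]' 15 >/dev/null; python3 -m creep '[{"translation":[0,0,20],"roll":0,"gripper":50},{"translation":[0,0,40],"roll":0,"gripper":50},{"translation":[0,0,50],"roll":0,"gripper":50},{"translation":[0,0,50],"roll":0,"gripper":50}]' 15 >/dev/null;python3 st.py; python3 to.py '[0.5168,0.1979,0.215]'; python3 - <<'E'
from h import *
o=telemetry.get_obs();im=shot('wrist','w9.png')
cv2.imwrite('pics/w9c.png',im[100:340,140:420].repeat(2,0).repeat(2,1))
E
```

```text
t56.8 p [0.5141 0.1976 0.22  ] z [ 0.005  0.012 -1.   ] yz 0.011 xaz -170.1 q [ 0.16  0.45  1.65  0.01  1.03 -1.59] F [-1.   0.7 -2.3] w 0.0646 g 15.0
[0.5168,0.1979,0.215] tool mm [-2.7 -0.2  5.1] rows>=0.1
```

View pics/w9c.png

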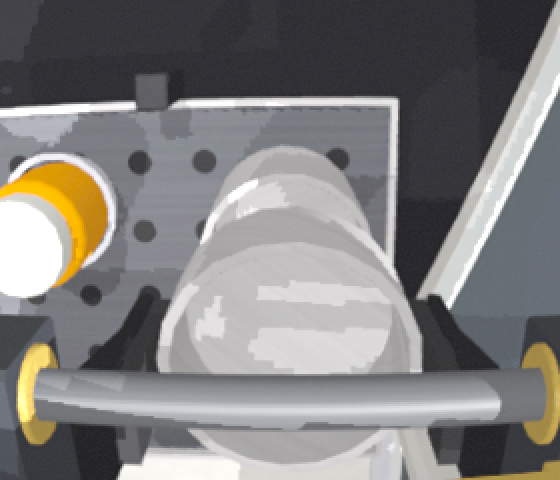

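```bash
python3 -m creep '[{"translation":[-2,0,12],"roll":0,"gripper":50},{"translation":[-2,0,24],"roll":0,"gripper":50},{"translation":[-2,0,34],"roll":0,"gripper":50},{"translation":[-2,0,42],"roll":0,"gripper":50},{"translation":[-2,0,42],"roll":0,"gripper":50}]' 15 >/dev/null;python3 st.py; python3 -m creep '[{"translation":[0,0,4],"roll":0,"gripper":50},{"translation":[0,0,8],"roll":0,"gripper":50},{"translation":[0,0,9],"roll":0,"gripper":50},{"translation":[0,0,9],"roll":0,"gripper":50}]' 15 >/dev/null;python3 st.py;  python3 -m creep '[{"translation":[0,0,2],"roll":0,"gripper":50},{"translation":[0,0,4],"roll":0,"gripper":50},{"translation":[0,0,4],"roll":0,"gripper":50},{"translation":[0,0,4],"roll":0,"gripper":50}]' 15 >/dev/null;python3 st.py
```

```text
t57.2 p [0.5186 0.1991 0.1808] z [ 0.012  0.013 -1.   ] yz 0.011 xaz -170.1 q [ 0.16  0.51  1.68  0.01  0.94 -1.59] F [-1.3  0.5 -1.6] w 0.0648 g 15.0
t57.6 p [0.5195 0.1997 0.1731] z [ 0.015  0.014 -1.   ] yz 0.011 xaz -170.1 q [ 0.16  0.52  1.69  0.01  0.92 -1.59] F [-0.3  0.6 -0.8] w 0.0650 g 15.0
t57.9 p [0.5195 0.1998 0.1692] z [ 0.015  0.014 -1.   ] yz 0.011 xaz -170.1 q [ 0.16  0.53  1.69  0.01  0.91 -1.59] F [ 0.5 -0.3 -1.1] w 0.0647 g 15.0
```

```bash
python3 -m creep '[{"translation":[2.5,-1.5,0],"roll":0,"gripper":50},{"translation":[2.5,-1.5,2],"roll":0,"gripper":50},{"translation":[2.5,-1.5,4],"roll":0,"gripper":50},{"translation":[2.5,-1.5,5],"roll":0,"gripper":50},{"translation":[2.5,-1.5,5],"roll":0,"gripper":50}]' 15 >/dev/null;python3 st.py;  python3 -m creep '[{"translation":[0,0,1.5],"roll":0,"gripper":50},{"translation":[0,0,1.5],"roll":0,"gripper":50},{"translation":[0,0,1.5],"roll":0,"gripper":50}]' 15 >/dev/null;python3 st.py
```

```text
t58.3 p [0.5175 0.1979 0.1641] z [ 0.015  0.014 -1.   ] yz 0.011 xaz -170.1 q [ 0.16  0.53  1.7   0.01  0.89 -1.59] F [-0.4 -0.4 -1.7] w 0.0646 g 15.0
t58.6 p [0.5183 0.1979 0.1638] z [ 0.017  0.014 -1.   ] yz 0.010 xaz -170.1 q [ 0.16  0.53  1.7   0.01  0.89 -1.59] F [-0.7 -1.   5.2] w 0.0647 g 15.0
```

```bash
python3 -m creep '[{"translation":[0,0,0],"roll":0,"gripper":80},{"translation":[0,0,0],"roll":0,"gripper":80},{"translation":[0,0,0],"roll":0,"gripper":80},{"translation":[0,0,0],"roll":0,"gripper":80}]' >/dev/null;python3 st.py; python3 -m creep '[{"translation":[0,0,-25],"roll":0,"gripper":80},{"translation":[0,0,-60],"roll":0,"gripper":80},{"translation":[0,0,-95],"roll":0,"gripper":80},{"translation":[35,0,-115],"roll":0,"gripper":80},{"translation":[75,0,-130],"roll":0,"gripper":80}]' >/dev/null;  python3 -m creep '[{"translation":[40,-10,-10],"roll":0,"gripper":40},{"translation":[80,-20,-20],"roll":0,"gripper":40},{"translation":[120,-20,-30],"roll":0,"gripper":40},{"translation":[120,-20,-30],"roll":0,"gripper":40}]' >/dev/null;python3 - <<'E'
from h import *
exec(open('st.py').read())
im=shot('top','t5.png');s=shot('side')
a=cv2.resize(im[150:270,130:290],(400,300),interpolation=cv2.INTER_CUBIC)
b=cv2.resize(s[130:270,130:317],(400,300),interpolation=cv2.INTER_CUBIC)
cv2.imwrite('pics/t5c.png',np.hstack([a,b]))
for n in ['cup_1']: print(n,[(np.round(r['bbox']).astype(int).tolist(),round(r['p'],2)) for r in viewer.recognise('top',n)])
E
```

```text
t58.9 p [0.5175 0.198  0.1625] z [ 0.015  0.014 -1.   ] yz 0.011 xaz -170.1 q [ 0.16  0.53  1.7   0.01  0.89 -1.59] F [-0.3 -0.6 -0.6] w 0.0777 g 0.0
t59.7 p [0.3194 0.142  0.3188] z [ 0.009  0.013 -1.   ] yz 0.011 xaz -170.1 q [ 0.08  0.02  1.95  0.01  1.16 -1.66] F [ 0.  -0.5 -0.1] w 0.0610 g 0.0
cup_1 [([174, 207, 24, 20], 0.71), ([396, 256, 20, 18], 0.71), ([319, 214, 21, 19], 0.64)]
```

View pics/t5c.png

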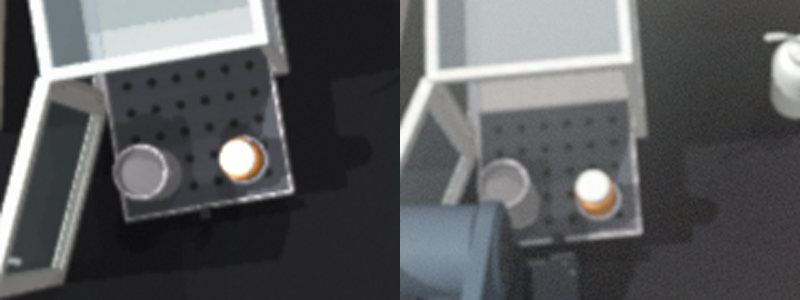

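```bash
for i in 1 2; do python3 -m creep '[{"translation":[0,4,-40],"roll":0,"gripper":10},{"translation":[0,8,-80],"roll":0,"gripper":10},{"translation":[0,12,-120],"roll":0,"gripper":10},{"translation":[0,15,-160],"roll":0,"gripper":10},{"translation":[0,15,-200],"roll":0,"gripper":10}]' >/dev/null; python3 st.py;done; for i in 1 2 3 4 ; do python3 -m creep '[{"translation":[60,0,-400],"roll":0,"gripper":0},{"translation":[60,0,-400],"roll":0,"gripper":0},{"translation":[60,0,-400],"roll":0,"gripper":0},{"translation":[60,0,-400],"roll":0,"gripper":0},{"translation":[60,0,-400],"roll":0,"gripper":0}]' >/dev/null; python3 st.py;done
```

```text
t60.2 p [0.3232 0.1554 0.5208] z [ 0.015  0.014 -1.   ] yz 0.011 xaz -170.0 q [ 0.12 -0.12  1.53  0.01  1.71 -1.62] F [ 2.  -0.2 -0.7] w 0.0165 g 0.0
t60.6 p [0.3178 0.1675 0.7208] z [ 0.015  0.014 -1.   ] yz 0.011 xaz -170.0 q [ 0.16 -0.08  1.    0.01  2.2  -1.57] F [1.3 0.  0.4] w 0.0099 g 0.0
t61.1 p [0.2862 0.1591 0.8818] z [ 0.056  0.021 -0.998] yz 0.011 xaz -170.1 q [ 0.15  0.03  0.41  0.03  2.64 -1.57] F [0.3 0.2 0.8] w 0.0006 g 0.0
t61.5 p [0.2497 0.1536 0.8874] z [ 0.072  0.024 -0.997] yz 0.011 xaz -170.1 q [ 0.15 -0.03  0.45  0.03  2.65 -1.57] F [-0.   0.4 -0.5] w 0.0004 g 0.0
t61.9 p [0.2198 0.1531 0.8964] z [ 0.108  0.029 -0.994] yz 0.010 xaz -170.2 q [ 0.17 -0.07  0.46  0.02  2.65 -1.55] F [-0.1  0.3 -1. ] w 0.0003 g 0.0
t62.3 p [0.1898 0.1571 0.9038] z [ 0.14   0.034 -0.99 ] yz 0.010 xaz -170.2 q [ 0.22 -0.11  0.46  0.01  2.65 -1.52] F [ 0.2 -0.4 -0.6] w 0.0000 g 0.0
```

```bash
for i in 1 2 3 4 5 6; do python3 -m creep '[{"translation":[-30,0,-400],"roll":0,"gripper":0},{"translation":[-30,0,-400],"roll":0,"gripper":0},{"translation":[-30,0,-400],"roll":0,"gripper":0},{"translation":[-30,0,-400],"roll":0,"gripper":0},{"translation":[-30,0,-400],"roll":0,"gripper":0}]' >/dev/null; python3 st.py;done; python3 to.py '[0.40,0.125,0.30]'
```

```text
t62.7 p [0.1922 0.1661 0.9136] z [ 0.17   0.04  -0.985] yz 0.011 xaz -170.2 q [ 0.27 -0.09  0.41 -0.01  2.65 -1.49] F [-0.4  0.8 -0.5] w 0.0005 g 0.0
t63.1 p [0.186  0.1719 0.9232] z [ 0.202  0.048 -0.978] yz 0.012 xaz -170.2 q [ 0.31 -0.08  0.37 -0.04  2.65 -1.46] F [-0.3 -0.3  0.2] w 0.0007 g 0.0
t63.6 p [0.1743 0.1762 0.9322] z [ 0.233  0.055 -0.971] yz 0.015 xaz -170.2 q [ 0.37 -0.09  0.34 -0.07  2.65 -1.44] F [ 0.9 -0.1 -0.1] w 0.0003 g 0.0
t64.0 p [0.1576 0.1796 0.9406] z [ 0.264  0.064 -0.962] yz 0.018 xaz -170.3 q [ 0.44 -0.09  0.32 -0.12  2.65 -1.41] F [-0.2  0.6 -0.5] w 0.0005 g 0.0
t64.4 p [0.1358 0.1822 0.9488] z [ 0.294  0.073 -0.953] yz 0.021 xaz -170.3 q [ 0.55 -0.1   0.29 -0.19  2.65 -1.38] F [ 0.3 -0.9 -0.8] w 0.0005 g 0.0
t64.8 p [0.1093 0.183  0.9566] z [ 0.325  0.083 -0.942] yz 0.026 xaz -170.3 q [ 0.7  -0.11  0.27 -0.31  2.65 -1.34] F [0.3 0.  0.4] w 0.0007 g 0.0
[0.40,0.125,0.30] tool mm [ -41.5 -125.2  708.3] rows>=17.3
```

```bash
for i in 1 2 3 4; do python3 -m creep '[{"translation":[-2,-6,36],"roll":0,"gripper":0},{"translation":[-4,-12,72],"roll":0,"gripper":0},{"translation":[-6,-18,108],"roll":0,"gripper":0},{"translation":[-8,-24,144],"roll":0,"gripper":0},{"translation":[-10,-31,175],"roll":0,"gripper":0}]' >/dev/null; python3 st.py;done;  python3 to.py '[0.415,0.124,0.09]'
```

```text
t65.2 p [0.1813 0.1683 0.7912] z [ 0.322  0.083 -0.943] yz 0.026 xaz -170.4 q [ 0.31 -0.36  1.03 -0.02  2.13 -1.45] F [-0.   0.7  0.7] w 0.0003 g 0.0
t65.7 p [0.2528 0.1538 0.6289] z [ 0.322  0.083 -0.943] yz 0.026 xaz -170.4 q [ 0.11 -0.39  1.48  0.05  1.72 -1.61] F [ 0.2 -0.2  0.5] w 0.0004 g 0.0
t66.1 p [0.3239 0.1396 0.4668] z [ 0.322  0.083 -0.943] yz 0.026 xaz -170.4 q [ 0.02 -0.28  1.82  0.08  1.27 -1.73] F [ 0.3  0.8 -0.2] w 0.0004 g 0.0
t66.5 p [0.3955 0.1254 0.3051] z [ 0.323  0.083 -0.943] yz 0.026 xaz -170.3 q [-0.03  0.02  2.05  0.14  0.75 -1.86] F [-0.3  0.4  0.2] w 0.0004 g 0.0
[0.415,0.124,0.09] tool mm [ 53.6 -10.4 208.9] rows>=5.2
```

```bash
python3 -m creep '[{"translation":[15,-3,35],"roll":0,"gripper":0},{"translation":[25,-5,70],"roll":0,"gripper":0},{"translation":[35,-8,105],"roll":0,"gripper":0},{"translation":[45,-10,140],"roll":0,"gripper":0},{"translation":[45,-10,140],"roll":0,"gripper":0}]' >/dev/null; python3 st.py;  python3 to.py '[0.415,0.124,0.098]' '[0.62,0.161,0.098]'
```

```text
t66.9 p [0.3974 0.12   0.152 ] z [ 0.305  0.084 -0.949] yz 0.031 xaz -170.6 q [-0.05  0.37  2.26  0.46  0.22 -2.23] F [-1.7 -0.8 -1.4] w 0.0006 g 0.0
[0.415,0.124,0.098] tool mm [-0.1 -0.7 56.9] rows>=1.4
[0.62,0.161,0.098] tool mm [-197.8   -0.   122.5] rows>=5.6
```

```bash
python3 -m creep '[{"translation":[0,0,-30],"roll":0,"gripper":40},{"translation":[0,0,-60],"roll":0,"gripper":40},{"translation":[-20,0,-60],"roll":0,"gripper":40},{"translation":[-50,0,-50],"roll":0,"gripper":40},{"translation":[-50,0,-50],"roll":0,"gripper":40}]' >/dev/null; python3 st.py;  python3 to.py '[0.43,0.127,0.19]' '[0.4615,0.1325,0.096]'
```

```text
t67.3 p [0.4394 0.1233 0.2298] z [ 0.34   0.08  -0.937] yz 0.021 xaz -170.3 q [-0.03  0.22  2.1   0.2   0.49 -1.93] F [ 1.2 -0.7  0.9] w 0.0264 g 0.0
[0.43,0.127,0.19] tool mm [22.   4.5 34.4] rows>=1.0
[0.4615,0.1325,0.096] tool mm [ 24.8   2.4 133.7] rows>=3.3
```

```bash
python3 -m creep '[{"translation":[22,4,30],"roll":0,"gripper":40},{"translation":[23,4,50],"roll":0,"gripper":40},{"translation":[24,4,75],"roll":0,"gripper":40},{"translation":[24,4,95],"roll":0,"gripper":40},{"translation":[24,4,95],"roll":0,"gripper":40}]' >/dev/null; python3 st.py;  python3 to.py  '[0.4615,0.1325,0.096]'
```

```text
t67.7 p [0.4405 0.1322 0.1263] z [ 0.324  0.084 -0.942] yz 0.027 xaz -170.4 q [-0.01  0.48  2.19  0.55  0.17 -2.28] F [-0.3 -0.3  0.6] w 0.0394 g 0.0
[0.4615,0.1325,0.096] tool mm [-9.5 -4.2 35.4] rows>=0.9
```

```bash
python3 -m creep '[{"translation":[-8,0,8],"roll":0,"gripper":40},{"translation":[-10,-2,18],"roll":0,"gripper":40},{"translation":[-10,-4,28],"roll":0,"gripper":40},{"translation":[-10,-4,33],"roll":0,"gripper":40},{"translation":[-10,-4,33],"roll":0,"gripper":40}]' >/dev/null; python3 st.py;  python3 to.py  '[0.4615,0.1325,0.096]'
```

```text
t68.2 p [0.4624 0.1325 0.1005] z [ 0.329  0.084 -0.941] yz 0.026 xaz -170.4 q [-0.01  0.56  2.16  0.77  0.12 -2.5 ] F [0.5 0.  1.2] w 0.0398 g 0.0
[0.4615,0.1325,0.096] tool mm [2.4 0.  4. ] rows>=0.1
```

```bash
python3 -m creep '[{"translation":[0,0,0],"roll":0,"gripper":5},{"translation":[0,0,0],"roll":0,"gripper":5},{"translation":[0,0,0],"roll":0,"gripper":5},{"translation":[0,0,0],"roll":0,"gripper":5},{"translation":[0,0,0],"roll":0,"gripper":5}]' 15 >/dev/null; python3 -m creep '[{"translation":[0,0,0],"roll":0,"gripper":5},{"translation":[0,0,0],"roll":0,"gripper":5}]' 15 >/dev/null; python3 st.py; python3 - <<'E'
from h import *
from own import *
M=R.from_quat(telemetry.get_obs()['tool_rot']).as_matrix()
print(M.T@np.r_[ex,0]*100)
E
```

```text
t68.7 p [0.4612 0.1316 0.0995] z [ 0.327  0.082 -0.941] yz 0.024 xaz -170.4 q [-0.01  0.56  2.16  0.77  0.12 -2.51] F [-1.6 -3.3  6.1] w 0.0137 g 15.0
[-94.16878963   0.22094627  33.64803474]
```

```bash
python3 -m creep '[{"translation":[-6,0,2],"roll":0,"gripper":5},{"translation":[-16,0,6],"roll":0,"gripper":5},{"translation":[-28,0,10],"roll":0,"gripper":5},{"translation":[-41,0,15],"roll":0,"gripper":5},{"translation":[-56,0,20],"roll":0,"gripper":5}]' 20 >/dev/null; python3 st.py;  python3 -m creep '[{"translation":[-15,0,5],"roll":0,"gripper":5},{"translation":[-30,0,11],"roll":0,"gripper":5},{"translation":[-45,0,16],"roll":0,"gripper":5},{"translation":[-60,0,21],"roll":0,"gripper":5},{"translation":[-75,0,27],"roll":0,"gripper":5}]' 20 >/dev/null; python3 st.py
```

```text
t69.2 p [0.5193 0.1422 0.0995] z [ 0.326  0.082 -0.942] yz 0.025 xaz -170.4 q [ 0.02  0.59  2.02  0.36  0.22 -2.07] F [-2.9 -1.3  5.4] w 0.0137 g 20.0
t69.6 p [0.5982 0.1566 0.0995] z [ 0.326  0.083 -0.942] yz 0.025 xaz -170.3 q [ 0.04  0.64  1.82  0.2   0.35 -1.88] F [-2.4 -1.1 10.4] w 0.0141 g 20.1
```

```bash
python3 -m creep '[{"translation":[-8,0,3],"roll":0,"gripper":5},{"translation":[-15,0,5],"roll":0,"gripper":5},{"translation":[-20,0,7],"roll":0,"gripper":5},{"translation":[-20,0,7],"roll":0,"gripper":5}]' 20 >/dev/null; python3 st.py;python3 -m creep '[{"translation":[0,0,0],"roll":0,"gripper":30},{"translation":[0,0,0],"roll":0,"gripper":30},{"translation":[0,0,0],"roll":0,"gripper":30},{"translation":[0,0,0],"roll":0,"gripper":30},{"translation":[0,0,-10],"roll":0,"gripper":30}]' >/dev/null; python3 -m creep '[{"translation":[30,0,-15],"roll":0,"gripper":0},{"translation":[40,0,-14],"roll":0,"gripper":0},{"translation":[40,0,-14],"roll":0,"gripper":0},{"translation":[40,0,-14],"roll":0,"gripper":0},{"translation":[40,0,-14],"roll":0,"gripper":0}]' >/dev/null;python3 -m creep '[{"translation":[0,0,0],"roll":0,"gripper":0},{"translation":[0,0,0],"roll":0,"gripper":0}]' >/dev/null; python3 st.py
```

```text
t69.9 p [0.6205 0.1606 0.0996] z [ 0.329  0.083 -0.941] yz 0.025 xaz -170.4 q [ 0.05  0.66  1.76  0.18  0.39 -1.85] F [2.5 0.5 3.1] w 0.0140 g 20.0
t70.9 p [0.5749 0.1522 0.108 ] z [ 0.327  0.083 -0.942] yz 0.026 xaz -170.4 q [ 0.04  0.61  1.87  0.22  0.33 -1.9 ] F [ 0.8 -0.   1. ] w 0.0005 g 0.0
```

```bash
python3 -m creep '[{"translation":[7,0,19],"roll":0,"gripper":0},{"translation":[0,0,21],"roll":0,"gripper":0},{"translation":[-10,0,25],"roll":0,"gripper":0},{"translation":[-18,0,28],"roll":0,"gripper":0},{"translation":[-18,0,28],"roll":0,"gripper":0}]' >/dev/null; python3 st.py; python3 -m creep '[{"translation":[-5,0,2],"roll":0,"gripper":0},{"translation":[-10,0,3.5],"roll":0,"gripper":0},{"translation":[-14,0,5],"roll":0,"gripper":0},{"translation":[-14,0,5],"roll":0,"gripper":0}]' >/dev/null; python3 st.py
```

```text
t71.3 p [0.6024 0.1575 0.0882] z [ 0.329  0.083 -0.941] yz 0.025 xaz -170.4 q [ 0.04  0.67  1.81  0.21  0.33 -1.89] F [ 0.5 -0.5  0.1] w 0.0004 g 0.0
t71.7 p [0.615  0.16   0.0878] z [ 0.326  0.083 -0.942] yz 0.026 xaz -170.4 q [ 0.05  0.68  1.78  0.2   0.35 -1.87] F [-0.   0.1 -0.1] w 0.0004 g 0.4
```

```bash
for i in 1 2 3 4; do python3 -m creep '[{"translation":[-2,0,0.7],"roll":0,"gripper":0},{"translation":[-4,0,1.4],"roll":0,"gripper":0},{"translation":[-4,0,1.4],"roll":0,"gripper":0}]' >/dev/null; python3 st.py;done
```

```text
t71.9 p [0.6186 0.1607 0.0877] z [ 0.326  0.083 -0.942] yz 0.026 xaz -170.4 q [ 0.05  0.68  1.77  0.19  0.36 -1.86] F [-0.5  0.3 -0.1] w 0.0005 g 0.6
t72.2 p [0.6207 0.1613 0.0872] z [ 0.322  0.083 -0.943] yz 0.026 xaz -170.3 q [ 0.05  0.68  1.76  0.19  0.37 -1.86] F [-6.1 -2.6  4. ] w 0.0002 g 3.0
t72.4 p [0.6212 0.162  0.0865] z [ 0.314  0.083 -0.946] yz 0.028 xaz -170.3 q [ 0.05  0.68  1.76  0.18  0.38 -1.85] F [-12.9  -4.7   8.9] w 0.0004 g 7.5
t72.7 p [0.6215 0.1624 0.0857] z [ 0.307  0.083 -0.948] yz 0.029 xaz -170.3 q [ 0.05  0.69  1.75  0.18  0.4  -1.84] F [-20.5  -6.7  14.6] w 0.0007 g 10.9
```

```bash
python3 -m creep '[{"translation":[20,0,-8],"roll":0,"gripper":0},{"translation":[55,0,-22],"roll":0,"gripper":0},{"translation":[90,0,-40],"roll":0,"gripper":0},{"translation":[110,0,-75],"roll":0,"gripper":10},{"translation":[110,0,-115],"roll":0,"gripper":30}]' >/dev/null; python3 -m creep '[{"translation":[0,0,-40],"roll":0,"gripper":30},{"translation":[0,0,-80],"roll":0,"gripper":30},{"translation":[0,0,-120],"roll":0,"gripper":30},{"translation":[0,0,-160],"roll":0,"gripper":30},{"translation":[0,0,-190],"roll":0,"gripper":30}]' >/dev/null; python3 st.py; python3 to.py '[0.3515,0.360,0.391]' '[0.4003,0.3726,0.248]'; python3 - <<'E'
from h import *
im=shot('top','t6.png')
for n in ['cup_1','door','door_handle','tray_grip']: print(n,[(np.round(r['bbox']).astype(int).tolist(),round(r['p'],2)) for r in viewer.recognise('top',n)])
print(proj('top',[[.4003,.3726,.262],[.4003,.3726,.138]]).round(1))
E
```

```text
t73.5 p [0.4297 0.12   0.3421] z [ 0.332  0.083 -0.94 ] yz 0.024 xaz -170.3 q [-0.04  0.01  1.94  0.13  0.86 -1.86] F [0.3 0.7 0.5] w 0.0290 g 0.0
[0.3515,0.360,0.391] tool mm [ 18.  251.1 -52.1] rows>=6.2
[0.4003,0.3726,0.248] tool mm [ 19.5 251.4  99.6] rows>=6.5
cup_1 [([396, 254, 19, 20], 0.58), ([320, 216, 21, 20], 0.56)]
door [([110, 182, 65, 88], 0.84)]
door_handle [([110, 182, 65, 88], 0.8)]
tray_grip [([172, 169, 64, 16], 0.59)]
[[112.6 259.4]
 [129.2 256.9]]
```

```bash
python3 - <<'E'
from h import *
im=cv2.imread('pics/t6.png'); c=im[245:268,106:142].astype(int)
g=c.sum(2)//3
print('cols 106..'); 
for r in range(g.shape[0]): print(245+r,' '.join('%3d'%x for x in g[r]))
for u,v in [(112,253.5)]: print(onz('top',u,v,.262))
E
```

```text
cols 106..
245  35  36  35  36  36  36  37  35  36  35  36  36  36  36  36  36  36  35  36  36  44 127 248 253 253 253 252 199 129 103  74  61  60  60  61  60
246  36  35  35  36  36  36  36  36  36  36  36  36  36  36  36  36  36  36  36  37  51 142 248 253 253 253 248 179 120  90  68  61  60  59  59  59
247  35  35  36  35  36  36  36  36  36  35  36  36  36  36  36  35  36  36  37  36  78 203 250 253 253 253 244 168 116  81  63  60  59  59  58  58
248  36  35  36  37  36  36  36  36  35  36  36  35  36  36  35  35  36  37  36  37 103 240 252 253 253 252 224 145 108  76  61  61  59  58  58  58
249  36  36  35  35  36  35  36  37  36  36  36  35  35  38  38  39  39  40  41  51 132 247 253 253 253 252 195 126 102  73  62  59  58  58  58  58
250  36  36  35  36  36  37  41  40  41  42  43  44  45  50  53  59  60  62  70  89 182 249 253 253 253 247 175 119  91  68  61  59  59  58  58  58
251  36  35  36  37  41  64  87  78  74  73  79  82  82  84  86  90  88  89  91 115 222 251 253 253 252 235 156 116  84  64  62  59  58  58  59  58
252  36  35  35  35  65 155 181 152 115  95  93  93  
[... 1649 characters left out ...]
1 253 254 254 253 227 150 120 113 114 115 115 114 115 116 117 116 116 116
264  36  36  36  35  36  36  37  36  35  36  35  36  36  35  36  43 127 248 254 254 254 253 212 137 118 114 115 115 115 115 116 116 117 116 116 115
265  37  36  35  35  36  36  35  36  36  36  35  35  37  36  36  52 146 250 253 254 253 249 185 126 116 115 115 115 115 116 116 116 116 114 114 112
266  35  35  35  36  35  36  37  36  35  36  35  36  36  35  36  79 205 250 253 254 253 243 168 122 115 115 116 116 115 114 114 113 111 102  90  79
267  35  36  36  36  36  36  36  37  36  35  36  35  36  35  37 102 241 252 254 254 253 226 149 121 115 114 113 111 102  93  89  82  74  63  53  43
[0.41606225 0.37472424 0.262     ]
```

```bash
python3 to.py '[0.3615,0.361,0.389]' '[0.411,0.3735,0.248]'; python3 -m creep '[{"translation":[2,40,-20],"roll":0,"gripper":30},{"translation":[4,80,-40],"roll":0,"gripper":30},{"translation":[6,120,-46],"roll":0,"gripper":30},{"translation":[8,160,-46],"roll":0,"gripper":30},{"translation":[9,200,-46],"roll":0,"gripper":30}]' >/dev/null; python3 -m creep '[{"translation":[0,36,0],"roll":0,"gripper":30},{"translation":[0,52,0],"roll":0,"gripper":30},{"translation":[0,52,0],"roll":0,"gripper":30}]' >/dev/null; python3 st.py; python3 to.py '[0.3615,0.361,0.389]' '[0.411,0.3735,0.248]'
```

```text
[0.3615,0.361,0.389] tool mm [  8.1 250.2 -50.2] rows>=6.1
[0.411,0.3735,0.248] tool mm [  7.5 250.2  99.8] rows>=6.5
t74.4 p [0.361  0.3652 0.3824] z [ 0.322  0.084 -0.943] yz 0.025 xaz -170.0 q [ 0.64  0.12  1.7  -0.15  1.02 -1.05] F [ 0.2 -0.6 -0.2] w 0.0298 g 0.0
[0.3615,0.361,0.389] tool mm [-1.9 -4.  -6.4] rows>=0.2
[0.411,0.3735,0.248] tool mm [ -3.2  -4.3 143.5] rows>=3.4
```

```bash
python3 -m creep '[{"translation":[-3,-3,30],"roll":0,"gripper":24},{"translation":[-3,-3,65],"roll":0,"gripper":24},{"translation":[-3,-3,100],"roll":0,"gripper":24},{"translation":[-3,-3,125],"roll":0,"gripper":24},{"translation":[-3,-3,143],"roll":0,"gripper":24}]' >/dev/null; python3 st.py; python3 -m creep '[{"translation":[0,0,0],"roll":0,"gripper":5},{"translation":[0,0,0],"roll":0,"gripper":5},{"translation":[0,0,0],"roll":0,"gripper":5},{"translation":[0,0,0],"roll":0,"gripper":5},{"translation":[0,0,0],"roll":0,"gripper":5}]' 4 >/dev/null; python3 st.py
```

```text
t74.8 p [0.4111 0.3689 0.2463] z [ 0.32   0.078 -0.944] yz 0.022 xaz -170.4 q [ 0.59  0.34  1.82 -0.18  0.67 -1.03] F [0.3 0.7 0.1] w 0.0239 g 0.2
t75.2 p [0.4115 0.3704 0.2515] z [ 0.326  0.082 -0.942] yz 0.025 xaz -170.3 q [ 0.59  0.33  1.82 -0.18  0.68 -1.03] F [ 2.8 -2.1 -4.7] w 0.0111 g 4.0
```

```bash
python3 - <<'E'
from h import *
from own import *
o=telemetry.get_obs();M=R.from_quat(o['tool_rot']).as_matrix()
H=np.array([-.127,.123]);v=np.array([-.041,-.21])
def P(f):
    c,s=np.cos(f),np.sin(f); q=H+np.array([c*v[0]+s*v[1],-s*v[0]+c*v[1]]); return W(*q,0)
fs=1.98-np.arange(0,21)*.099
print(P(fs[0]))
for k in range(0,20,5):
    print([ (M.T@(P(fs[j])-P(fs[k]))*1e3).round(0).astype(int).tolist() for j in range(k+1,min(k+6,21))], P(fs[min(k+5,20)]).round(3))
E
```

```text
[0.40602458 0.37025828 0.        ]
[[10, -18, -4], [19, -37, -8], [26, -57, -11], [30, -77, -13], [33, -98, -14]] [0.388 0.267 0.   ]
[[1, -21, -1], [0, -42, -1], [-3, -63, -1], [-8, -84, 1], [-15, -104, 3]] [0.421 0.168 0.   ]
[[-9, -19, 3], [-19, -37, 6], [-31, -54, 10], [-45, -70, 14], [-59, -84, 19]] [0.497 0.096 0.   ]
[[-16, -13, 5], [-33, -23, 11], [-52, -32, 17], [-70, -39, 24], [-90, -45, 31]] [0.598 0.068 0.   ]
```

```bash
python3 -m creep '[{"translation":[10,-18,-4],"roll":0,"gripper":5},{"translation":[19,-37,-8],"roll":0,"gripper":5},{"translation":[26,-57,-11],"roll":0,"gripper":5},{"translation":[30,-77,-13],"roll":0,"gripper":5},{"translation":[33,-98,-14],"roll":0,"gripper":5}]' 4 >/dev/null; python3 st.py; python3 -m creep '[{"translation":[1,-21,-1],"roll":0,"gripper":5},{"translation":[0,-42,-1],"roll":0,"gripper":5},{"translation":[-3,-63,-1],"roll":0,"gripper":5},{"translation":[-8,-84,1],"roll":0,"gripper":5},{"translation":[-15,-104,3],"roll":0,"gripper":5}]' 4 >/dev/null; python3 st.py
```

```text
t75.7 p [0.393  0.268  0.2523] z [ 0.327  0.085 -0.941] yz 0.027 xaz -170.3 q [ 0.39  0.21  2.   -0.08  0.58 -1.29] F [-2.5  0.2  3.8] w 0.0108 g 4.0
t76.1 p [0.4264 0.1677 0.2517] z [ 0.327  0.083 -0.941] yz 0.026 xaz -170.3 q [ 0.1   0.18  2.05  0.1   0.57 -1.72] F [-1.7  0.4  1.4] w 0.0108 g 4.0
```

```bash
python3 -m creep '[{"translation":[-9,-19,3],"roll":0,"gripper":5},{"translation":[-19,-37,6],"roll":0,"gripper":5},{"translation":[-31,-54,10],"roll":0,"gripper":5},{"translation":[-45,-70,14],"roll":0,"gripper":5},{"translation":[-59,-84,19],"roll":0,"gripper":5}]' 4 >/dev/null; python3 st.py; python3 -m creep '[{"translation":[-14,-12,5],"roll":0,"gripper":5},{"translation":[-30,-21,10],"roll":0,"gripper":5},{"translation":[-47,-30,16],"roll":0,"gripper":5},{"translation":[-62,-36,22],"roll":0,"gripper":5},{"translation":[-70,-39,24],"roll":0,"gripper":5}]' 4 >/dev/null; python3 st.py
```

```text
t76.5 p [0.503  0.0955 0.2513] z [ 0.327  0.082 -0.942] yz 0.024 xaz -170.3 q [-0.1   0.26  1.94  0.19  0.63 -1.98] F [-0.7  0.6  1.6] w 0.0113 g 4.0
t76.9 p [0.5853 0.0686 0.2515] z [ 0.33   0.078 -0.941] yz 0.020 xaz -170.2 q [-0.13  0.36  1.77  0.19  0.7  -2.  ] F [-1.5 -7.5  0. ] w 0.0111 g 3.9
```

```bash
python3 -m creep '[{"translation":[-8,-5,3],"roll":0,"gripper":5},{"translation":[-14,-7,5],"roll":0,"gripper":5},{"translation":[-18,-8,6],"roll":0,"gripper":5},{"translation":[-18,-8,6],"roll":0,"gripper":5}]' 4 >/dev/null; python3 st.py; python3 -m creep '[{"translation":[-3,0,1],"roll":0,"gripper":5},{"translation":[-6,0,2],"roll":0,"gripper":5},{"translation":[-6,0,2],"roll":0,"gripper":5}]' 4 >/dev/null; python3 st.py
```

```text
t77.2 p [0.6042 0.0667 0.2513] z [ 0.329  0.082 -0.941] yz 0.024 xaz -170.3 q [-0.13  0.39  1.72  0.19  0.72 -2.  ] F [ 0.6 -2.   3.8] w 0.0108 g 4.0
t77.5 p [0.6087 0.0672 0.2504] z [ 0.325  0.081 -0.942] yz 0.024 xaz -170.3 q [-0.13  0.39  1.71  0.19  0.73 -2.  ] F [-2.2 -5.   3.7] w 0.0102 g 4.0
```

```bash
python3 -m creep '[{"translation":[0,0,0],"roll":0,"gripper":30},{"translation":[0,0,0],"roll":0,"gripper":30},{"translation":[0,0,0],"roll":0,"gripper":30},{"translation":[0,0,0],"roll":0,"gripper":30},{"translation":[0,0,-15],"roll":0,"gripper":30}]' >/dev/null; python3 -m creep '[{"translation":[0,0,-35],"roll":0,"gripper":30},{"translation":[10,0,-60],"roll":0,"gripper":20},{"translation":[50,0,-60],"roll":0,"gripper":0},{"translation":[50,0,-60],"roll":0,"gripper":0},{"translation":[50,0,-60],"roll":0,"gripper":0}]' >/dev/null; python3 st.py; python3 to.py '[0.555,0.062,0.235]' '[0.59,0.066,0.235]'; python3 - <<'E'
from h import *
im=shot('top','t7.png')
for n in ['door','door_handle','tray_grip','cup_base']: print(n,[(np.round(r['bbox']).astype(int).tolist(),round(r['p'],2)) for r in viewer.recognise('top',n)])
E
```

```text
t78.3 p [0.5336 0.0547 0.302 ] z [ 0.319  0.084 -0.944] yz 0.029 xaz -170.4 q [-0.18  0.22  1.81  0.2   0.82 -2.04] F [ 0.4 -0.7  1.2] w 0.0110 g 0.0
[0.555,0.062,0.235] tool mm [ 0.9  1.5 70.7] rows>=1.7
[0.59,0.066,0.235] tool mm [-32.3  -0.7  82.2] rows>=2.1
door [([146, 168, 99, 29], 0.6)]
door_handle [([146, 166, 102, 29], 0.63)]
tray_grip [([388, 204, 20, 18], 0.23)]
cup_base []
```

```bash
python3 -m creep '[{"translation":[1,4,35],"roll":0,"gripper":0},{"translation":[1,4,70],"roll":0,"gripper":0},{"translation":[1,4,70],"roll":0,"gripper":0},{"translation":[-8,4,73],"roll":0,"gripper":0},{"translation":[-8,4,73],"roll":0,"gripper":0}]' >/dev/null; python3 st.py; for i in 1 2 3 4 5; do python3 -m creep '[{"translation":[-2,0,0.7],"roll":0,"gripper":0},{"translation":[-4,0,1.4],"roll":0,"gripper":0},{"translation":[-4,0,1.4],"roll":0,"gripper":0}]' >/dev/null; python3 st.py;done
```

```text
t79.0 p [0.5715 0.0648 0.2395] z [ 0.329  0.082 -0.941] yz 0.025 xaz -170.3 q [-0.15  0.36  1.81  0.21  0.66 -2.04] F [-0.2 -0.1  0.3] w 0.0006 g 0.0
t79.2 p [0.5737 0.0657 0.24  ] z [ 0.329  0.083 -0.941] yz 0.025 xaz -170.3 q [-0.15  0.36  1.81  0.21  0.66 -2.04] F [-0.4 -0.  -0.3] w 0.0007 g 0.0
t79.5 p [0.5773 0.0665 0.2386] z [ 0.327  0.083 -0.942] yz 0.025 xaz -170.4 q [-0.14  0.37  1.8   0.21  0.67 -2.03] F [-0.  -0.4  0. ] w 0.0008 g 0.0
t79.7 p [0.5796 0.0673 0.2376] z [ 0.322  0.083 -0.943] yz 0.026 xaz -170.3 q [-0.14  0.38  1.79  0.21  0.67 -2.03] F [-4.2 -2.2  4.2] w 0.0007 g 2.7
t80.0 p [0.5804 0.0675 0.2371] z [ 0.315  0.082 -0.945] yz 0.026 xaz -170.2 q [-0.14  0.38  1.78  0.2   0.68 -2.02] F [-14.6  -5.5  11.4] w 0.0003 g 7.9
t80.2 p [0.5811 0.0677 0.2369] z [ 0.309  0.081 -0.948] yz 0.026 xaz -170.1 q [-0.14  0.38  1.78  0.19  0.69 -2.01] F [-26.  -11.3  20.7] w 0.0004 g 14.2
```

```bash
python3 -m creep '[{"translation":[25,0,-10],"roll":0,"gripper":10},{"translation":[60,0,-25],"roll":0,"gripper":10},{"translation":[95,0,-50],"roll":0,"gripper":10},{"translation":[120,0,-85],"roll":0,"gripper":10},{"translation":[140,0,-120],"roll":0,"gripper":10}]' >/dev/null; python3 -m creep '[{"translation":[30,0,-30],"roll":0,"gripper":10},{"translation":[60,0,-60],"roll":0,"gripper":10},{"translation":[60,0,-60],"roll":0,"gripper":10}]' >/dev/null; python3 st.py; python3 - <<'E'
from h import *
a=cv2.imread('pics/t0.png');b=shot('top','t8.png');s=shot('side');s0=cv2.imread('pics/s0.png')
d=cv2.absdiff(a,b).max(2);d=(d>50).astype(np.uint8)
n,l,st,ce=cv2.connectedComponentsWithStats(d)
print([(x[:5].tolist()) for x in st[1:] if x[4]>8])
for c in('top','side'):
  for n in ['door','cup_base','cup_1','gel_jar','tray_grip']: print(c,n,[(np.round(r['bbox']).astype(int).tolist(),round(r['p'],2)) for r in viewer.recognise(c,n)])
E
```

```text
t80.9 p [0.3418 0.0227 0.3422] z [ 0.33   0.079 -0.941] yz 0.022 xaz -170.4 q [-0.47 -0.19  2.1   0.27  0.97 -2.33] F [ 0.4 -0.8  0.3] w 0.0103 g 0.0
[[289, 191, 21, 21, 352], [354, 215, 22, 22, 377], [393, 257, 5, 15, 37], [406, 257, 9, 17, 77], [516, 256, 44, 51, 1828], [255, 281, 14, 4, 34], [234, 286, 6, 3, 14], [211, 289, 9, 4, 22], [241, 289, 10, 3, 13], [486, 294, 64, 94, 2417], [517, 298, 2, 12, 14], [528, 300, 10, 6, 30], [204, 307, 42, 38, 307], [247, 314, 5, 5, 12], [264, 325, 4, 3, 9], [438, 325, 5, 8, 23], [221, 327, 202, 85, 8594], [270, 326, 8, 4, 15], [279, 329, 19, 4, 29], [523, 330, 12, 37, 139], [299, 332, 33, 6, 51], [333, 335, 9, 4, 20], [456, 337, 31, 39, 366], [211, 340, 12, 8, 67], [489, 343, 9, 7, 26], [224, 345, 11, 10, 52], [164, 348, 60, 72, 2217], [233, 348, 14, 4, 30], [251, 351, 8, 11, 50], [465, 362, 13, 9, 54], [216, 364, 28, 45, 657], [266, 364, 13, 14, 112], [249, 370, 5, 7, 23], [254, 373, 11, 12, 61], [330, 375, 5, 2, 9], [437, 383, 36, 37, 528], [488, 389, 6, 2, 9], [476, 393, 11, 8, 60], [488, 396, 3, 4, 9], [244, 400, 9, 2, 12], [272, 402, 5, 8, 16], [360, 403, 68, 17, 599], [223, 405, 13, 15, 73]]
top door [([145, 166, 102, 34], 0.74)]
top cup_base []
top cup_1 [([397, 253, 19, 20], 0.65), ([318, 217, 22, 19], 0.58)]
top gel_jar []
top tray_grip [([391, 204, 19, 16], 0.58)]
side door [([143, 159, 100, 45], 0.67)]
side cup_base []
side cup_1 [([325, 236, 24, 21], 0.95), ([400, 284, 25, 24], 0.71)]
side gel_jar []
side tray_grip []
```

```bash
python3 - <<'E'
import cv2,numpy as np
I={k:cv2.imread('pics/%s.png'%k).astype(int) for k in('t0','t2','t5','t8')}
for k,im in I.items():
    m=(im[...,2]>120)&(im[...,1]<70)&(im[...,0]<80); m[:240]=0;m[:,:380]=0;m[:,425:]=0;m[290:]=0
    ys,xs=np.nonzero(m);print(k,'red',xs.mean().round(2),ys.mean().round(2),len(xs))
    m=(im[...,2]>180)&(im[...,1]<170)&(im[...,0]>100)&(im[...,2]-im[...,1]>50);m[:200]=0;m[250:]=0;m[:,:300]=0;m[:,345:]=0
    ys,xs=np.nonzero(m);print(k,'pink',xs.mean().round(2),ys.mean().round(2),len(xs))
d=np.abs(I['t0']-I['t8']).max(2)[80:205,130:250];d8=(d>14).astype(np.uint8)
n,l,st,ce=cv2.connectedComponentsWithStats(d8)
print([(x[0]+130,x[1]+80,x[2],x[3],x[4]) for x in st[1:].tolist() if x[4]>12])
E
```

```text
t0 red 404.01 264.7 379
t0 pink 330.94 225.63 293
t2 red 403.92 265.01 357
t2 pink 330.51 225.43 281
t5 red 403.68 264.42 285
t5 pink 330.51 225.43 281
t8 red 403.88 264.29 295
t8 pink 330.49 225.42 280
[(166, 148, 19, 21, 179), (177, 154, 14, 18, 91)]
```

```bash
python3 -c "
from rig import hand_in
print(hand_in())"
```

```text
the job is handed in; nothing more can be done
None
```

The job is handed in: both loose steel cups found are nested on the tray cup as one stack, the tray is home against its stop, the door is closed, and in the last top picture nothing else on the bench had moved.

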